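# Tip the painted toy cars into the catch bin

## Robot

A 7-joint arm with a two-finger parallel gripper is mounted at the origin on the work surface. World frame = base frame: x ahead of the robot, y to its left, z up, the work surface at z = 0. Lengths are in mm, angles in rad, forces in N, time in s.
With the tool pointing down it reaches from about 400 to 875 mm from the base axis. Payload 4.4 kg.
Tool frame: the origin (TCP) lies midway between the tips of the shut fingers; the grasp point (between the pads) lies 19 mm behind it; z points along the fingers, y is the line along which they close (so a half turn about z gives the same grasp; the last joint's range is limited). The gripper opens to 85 mm and grips with 20 to 120 N. Pads are 22 mm wide; open, the fingers measure 114 mm over their backs; the gripper's body (76 mm by 85 mm) begins 54 mm behind the grasp point. The pads swing forward as they close: fully open they stand 13 mm farther back than shut.
Start: joints at [-1.267, 0.628, 0.038, 1.517, -0.027, 0.996, -0.02], TCP at [234.905, 606.084, 196.613] pointing down, gripper open.
Joint ranges: [-3.06, 3.06], [-0.37, 2.12], [-1.25, 1.32], [0.18, 2.47], [-1.1, 4.24], [0.23, 1.98], [-2.94, 2.94]. Speed limits (rad/s): [2.57, 2.57, 3.14, 3.14, 3.14, 3.14, 3.14].

## Interface

Orientations are given as a unit quaternion [x, y, z, w].
In Python, from plant import robot, viewer gives the robot as it stands. The module is installed in compiled form; this text tells all that it offers.
- The arm moves only by the tool apply_moves, never from a script. Its argument "plan" is a list of rows, each a list of 3 entries, a list of its own where there are three numbers: the shift along the tool's x, y, z in units of 100 mm (1.0 is 100 mm), then the turn about the tool's z in units of 0.08 rad (1.0 is 0.08 rad), then the opening, from -1 (shut) to 1 (fully open). A call has 1 to 12 rows; each row shifts and turns the commanded pose from where the row before left it, along the tool's axes as they then stand; what a row does not reach is not made up. A row lasts 1/10 s, in which the tool goes at most 50 mm and 8.59 degrees, less where a joint would pass 70% of its speed; a pose out of reach is approached as far as the arm can. A call with a number of a shift or a turn outside -1 to 1 is refused whole. A call with a gripper value outside its range is refused whole. The fingers move at their own pace and stop on an object; "grip_force" is the grip in N (left out, the last holds). Time passes only in rows, so rows that do not move let the fingers close. It gives the time, the measured TCP pose, the force, the opening and the grip force at its end, in the units of the state.
- robot.read_state(): the state, without advancing time (a new reading comes with each control period).
- viewer.read_camera(name): name is "scene" or "top"; returns a dict with "image" (384x512x3 uint8, red, green, blue), "depth" (384x512 float32, mm along the optical axis (not along the pixel's ray), 0 where there is no reading), "camera_matrix" (3x3 intrinsics, pixels), "extrinsics" (4x4, takes a point from camera to world coordinates). Camera axes: x right, y up, looking along -z (the intrinsics and any distortion apply to the point x, -y, -z); pixel columns grow to the right and rows downward; lengths in mm; the calibration is good to about 2 mm. A picture is of the moment at which its call begins.
- robot.close_job(): hands the job in; it is judged then, once.
Trained networks look in a picture, given as the dict that the camera call returned (one of the last four; its "shot" number tells which), for a name from the list of things; names that differ only in an ending like _2 or _b are one class to them, and where a whole thing is asked for, a point or a joint stands for the part that bears it (a point fixed in the world has none). Each returns a list of dicts, best first, with "conf" (0 to 1); they miss things now and then, are a little off and sometimes report something else, mostly with a low value. They report only what shows in the picture. A call takes as long as a camera call.
- viewer.spot_in(query, picture): "xy" ([column, row] in pixels, amid what is visible of it).
- viewer.regions_of(query, picture): "mask" (384x512 bool, what is visible of it) and "xy" ([column, row] in pixels, amid what is visible of it).
The state is a dict: "time_s": time; "joints": joint angles; "joint_velocities": joint speeds; "tau": joint torques, N m; "eef_pos": TCP position; "eef_rot": TCP orientation; "wrist_force": force on the tool from outside, world axes, zero at the start; "wrist_torque": the same for the moment, N m; "gripper_width": opening from 0.0 (shut) to 1.0 (fully open); "finger_force": force on a finger pad.
Only numpy, scipy, OpenCV 4.12 (cv2) and the standard library are available. Lean on these libraries where they do the work, as an engineer would, in place of code of your own. Each camera call takes 0.05 s, during which the arm holds its last target. There are 200 camera calls.

## Task

Clear the craft table: stand the fallen paint bottle upright on the blue pad along the bin's far wall, so that it is out of the way of what comes down, push the tipping trough level, and set every toy car that is there in the trough. Only when the bottle is standing and all the cars lie together in the level trough, tip it with the orange tab, well down, so that they all slide out into the bin, then push it back level with the green tab. Leave the other things on the table where they are, and the bottle standing on its pad.

Things in the scene. Friction and masses are not known exactly. Their poses are not given: they have to be found in the camera images.
- station: Fixed plywood tipping station, about 280 mm (its x) by 440 mm (its y), set down at a varying place and turned a little. Origin on the table under the middle of the trough's hinge; its x points away from the robot (roughly), its y to the robot's left. On its right (-y) side is the open catch bin; in the middle two posts carry the tipping trough. The posts are 14 mm by 50 mm, 204 mm high, centred at x = -107 and +47 mm, y = 0, right outside the trough's long walls.
- bin (a point): Centre of the catch bin's floor, 5 mm above the table (station frame: x -15, y -220 mm); axes as the station's. The bin is an open box, inside 270 mm (x) by 260 mm (y), plywood walls 5 mm thick that rise 50 mm above its floor (the far wall, at +x, 65 mm).
- pad (a point): Centre of the blue pad painted on the bin's floor along its far wall: 90 mm (x) by 250 mm (y), flat, axes as the station's. The far wall's inner face is 45 mm beyond this point in x. The bottle's standing place.
- trough (a joint): Tilt of the trough in rad: 0 = level (end stop), grows as its right-hand (-y, open) end goes down over the bin, up to 0.70 (end stop). A stiff hinge (0.8 N m of friction, so about 6 N on a tab) keeps it wherever it is left. It starts a little tipped (0.12 to 0.3).
- floor (a point): Centre of the trough's floor, on the hinge axis (along x), 185 mm above the table at station x -30, y 0; tilts with the trough (x across, y along it). Smooth aluminium chute, yellow walls 5 mm thick and 30 mm high; inside 126 mm wide, from y = -160 mm (open end, over the bin) to +155 mm (closed end). Cars begin to slide out at tilts of 0.23 to 0.35; held a second at 0.6 or more, they all run out.
- tip_tab (a point): Centre of the top of the orange push tab on the trough's near outer side by its open end (trough frame: x -97, y -130, z +8 mm). The tab lies between 68 and 118 mm from the trough's middle line, 44 mm along y, 8 mm thick. Pushing it down tips the trough; fully tipped it is about 84 mm lower. The best place to press is 10 mm further out (-x) than this point, clear of the trough's wall, which stands 29 mm from this point.
- level_tab (a point): Centre of the top of the green push tab, same size, by the closed end (trough frame: x -97, y +130, z +8 mm). Pushing it down brings the trough back to level.
- bottle: Square blue paint bottle, closed, 200 to 400 g: body 60 x 60 x 100 mm, with a white neck 20 mm wide and a glossy white ball knob of 36 mm diameter on top, the ball's centre 132 mm above the foot, 150 mm in all. Held by the ball between two fingers, the bottle swings freely and hangs upright. Origin at the centre of its foot, z along the bottle towards the ball. It starts lying on its side in the catch bin, ball towards the robot, foot 45 to 100 mm from the bin's far wall.
- car0: Painted and varnished, slippery solid wooden toy car, turquoise (wheels do not turn), 70 to 120 g: chassis 60 mm (x) by 38 mm (y) by 19 mm high, with a cabin 32 x 38 mm on it up to 34 mm, centred 4 mm behind the middle. Origin at the middle of its underside, z up. May be absent.
- car1: Painted and varnished, slippery solid wooden toy car, red (wheels do not turn), 70 to 120 g: chassis 60 mm (x) by 38 mm (y) by 19 mm high, with a cabin 32 x 38 mm on it up to 34 mm, centred 4 mm behind the middle. Origin at the middle of its underside, z up. May be absent.
- car2: Painted and varnished, slippery solid wooden toy car, yellow (wheels do not turn), 70 to 120 g: chassis 60 mm (x) by 38 mm (y) by 19 mm high, with a cabin 32 x 38 mm on it up to 34 mm, centred 4 mm behind the middle. Origin at the middle of its underside, z up. May be absent.
- car3: Painted and varnished, slippery solid wooden toy car, purple (wheels do not turn), 70 to 120 g: chassis 60 mm (x) by 38 mm (y) by 19 mm high, with a cabin 32 x 38 mm on it up to 34 mm, centred 4 mm behind the middle. Origin at the middle of its underside, z up. May be absent.
- car4: Painted and varnished, slippery solid wooden toy car, green (wheels do not turn), 70 to 120 g: chassis 60 mm (x) by 38 mm (y) by 19 mm high, with a cabin 32 x 38 mm on it up to 34 mm, centred 4 mm behind the middle. Origin at the middle of its underside, z up. May be absent.
- paint_pot: Bystander, leave where it is: open blue plastic paint pot, 52 mm wide, 58 mm high. Origin at the centre of its underside.
- pot_lid: Bystander, leave where it is: white round lid, 56 mm wide, 12 mm high. Origin at the centre of its underside.
- brush: Bystander, leave where it is: blue paint brush lying down, 200 mm long. Origin at the centre of its underside (a brush lies along its x).
- water_cup: Bystander, leave where it is: white water cup, 70 mm wide, 90 mm high. Origin at the centre of its underside.
- tape_roll: Bystander, leave where it is: yellow roll of tape, 90 mm wide, 24 mm high. Origin at the centre of its underside.
- glue_jar: Bystander, leave where it is: amber jar, 60 mm wide, 80 mm high. Origin at the centre of its underside.
- sand_block: Bystander, leave where it is: cork sanding block, 100 x 60 x 28 mm. Origin at the centre of its underside.

How it is judged:
By the outcome, as a careful person would: the job done as asked, in the order asked, and still so for the second after the job is handed in, with the robot touching nothing.
Of car0, car1, car2, car3, car4 only 3 to 5 are there at a start; the rules pass over those that are not, and their reading is None.
At some moment in a run one of car0, car1, car2, car3, car4 may be knocked a few centimetres aside while the robot is not near it.
Once in a run the grip may slacken for a moment while it holds something.
It also fails if it takes over 210 s, if anything falls off the work surface, if the arm or the gripper's body presses on something with over 40 N, if the wrist force passes 120 N, or if a joint passes its speed limit or range.

## Working session

There is one attempt and no reset: what is moved stays moved. The work goes in short steps, Python scripts to look and compute and a tool call to move; the robot and the scene stay as the last step left them, time stands still between calls to the robot, and variables do not carry over. Pictures are saved under pics/ and viewed, at most 14 in all, crops included, and the job is handed in when it is done.

Besides the shell and the picture viewer there is one more tool, called after "Call:" as a command line: name --argument value ..., lists and objects as JSON in quotes. apply_moves: Moves the arm, as the interface text tells. Shifts and turns lie within -1 to 1; 1 stands for 100 mm of shift or 0.08 rad of turn. Its arguments: {"type":"object","properties":{"plan":{"type":"array","items":{"type":"array"}},"grip_force":{"type":"number"}},"required":["plan"]}

```bash
mkdir -p pics; cat > h.py <<'E'
import numpy as np, cv2
from scipy.spatial.transform import Rotation as R
from plant import robot, viewer
def shot(name): return viewer.read_camera(name)
def cloud(p):
    K=np.array(p["camera_matrix"]);E=np.array(p["extrinsics"]);d=p["depth"]
    v,u=np.mgrid[:d.shape[0],:d.shape[1]]
    x=(u-K[0,2])/K[0,0]*d; y=(v-K[1,2])/K[1,1]*d
    P=np.stack([x,-y,-d],-1)
    W=P@E[:3,:3].T+E[:3,3]; W[d==0]=np.nan
    return W
def save(p,n,crop=None,s=1):
    im=p["image"][...,::-1]
    if crop: im=im[crop[1]:crop[3],crop[0]:crop[2]]
    if s!=1: im=cv2.resize(im,None,fx=s,fy=s,interpolation=cv2.INTER_CUBIC)
    cv2.imwrite(f"pics/{n}.png",im)
def proj(p,X):
    K=np.array(p["camera_matrix"]);E=np.array(p["extrinsics"])
    c=(np.asarray(X)-E[:3,3])@E[:3,:3]
    q=np.stack([c[...,0],-c[...,1],-c[...,2]],-1)@K.T
    return q[...,:2]/q[...,2:]
E
cat > a.py <<'E'
from h import *
s=robot.read_state();print({k:np.round(v,3).tolist() for k,v in s.items()})
for n in("scene","top"):
    p=shot(n);save(p,n+"0",s=1.5);W=cloud(p);print(n,np.round(p["camera_matrix"],1).tolist(),np.round(p["extrinsics"],2).tolist(),[k for k in p])
    for q in["station","trough","tip_tab","level_tab","bottle","car0","car1","car2","car3","car4","paint_pot","pot_lid","brush","water_cup","tape_roll","glue_jar","sand_block"]:
        for r in viewer.regions_of(q,p)[:2]:
            m=r["mask"];P=W[m];P=P[~np.isnan(P[:,0])]
            if len(P)<3: continue
            print(q,round(r["conf"],2),np.round(r["xy"]),m.sum(),"med",np.round(np.median(P,0)),"hi",np.round(np.percentile(P[:,2],95)))
E
python3 a.py
```

```text
{'time_s': 0.0, 'joints': [-1.267, 0.629, 0.038, 1.518, -0.027, 0.996, -0.02], 'joint_velocities': [-0.002, -0.0, 0.002, 0.002, 0.001, -0.001, 0.0], 'tau': [0.001, -56.341, 1.227, -19.344, 0.011, 0.011, -0.0], 'eef_pos': [234.669, 605.411, 195.687], 'eef_rot': [0.184, 0.983, -0.001, -0.0], 'wrist_force': [0.079, -0.278, -0.617], 'wrist_torque': [0.007, -0.009, 0.009], 'finger_force': 0.0, 'gripper_width': 1.0}
scene [[367.6, 0.0, 260.5], [0.0, 367.6, 188.7], [0.0, 0.0, 1.0]] [[-0.16, -0.77, 0.61, 1221.39], [0.99, -0.12, 0.11, 46.93], [-0.01, 0.62, 0.78, 1030.68], [0.0, 0.0, 0.0, 1.0]] ['image', 'depth', 'camera_matrix', 'extrinsics', 'shot']
station 0.65 [239. 201.] 11695 med [ 553. -139.   53.] hi 213.0
station 0.45 [363. 286.] 702 med [744. 260.  56.] hi 91.0
trough 0.7 [269. 179.] 4559 med [517. -46. 193.] hi 225.0
tip_tab 0.67 [268. 175.] 4700 med [517. -47. 193.] hi 224.0
tip_tab 0.57 [370. 227.] 231 med [545. 287.  24.] hi 37.0
level_tab 0.64 [270. 181.] 4616 med [517. -48. 193.] hi 225.0
level_tab 0.34 [360. 202.] 212 med [444. 257.  24.] hi 36.0
car0 0.83 [404. 206.] 197 med 
[... 1979 characters left out ...]
] hi 39.0
car2 0.6 [180. 168.] 157 med [619. 264.  25.] hi 39.0
car3 0.66 [178. 214.] 154 med [438. 256.  26.] hi 39.0
car3 0.6 [180. 168.] 157 med [619. 264.  25.] hi 39.0
car4 0.66 [178. 214.] 154 med [438. 256.  26.] hi 39.0
car4 0.6 [180. 168.] 157 med [619. 264.  25.] hi 39.0
paint_pot 0.4 [322. 237.] 117 med [ 341. -320.   11.] hi 62.0
pot_lid 0.58 [223. 131.] 112 med [779.  95.  14.] hi 20.0
brush 0.92 [214. 233.] 350 med [335. 117.  19.] hi 26.0
water_cup 0.57 [181. 132.] 321 med [765. 267.  41.] hi 93.0
tape_roll 0.57 [384. 190.] 228 med [ 546. -549.   25.] hi 32.0
glue_jar 0.28 [149. 216.] 143 med [424. 388.  28.] hi 39.0
sand_block 0.69 [132. 236.] 418 med [346. 443.  28.] hi 35.0
```

View pics/scene0.png

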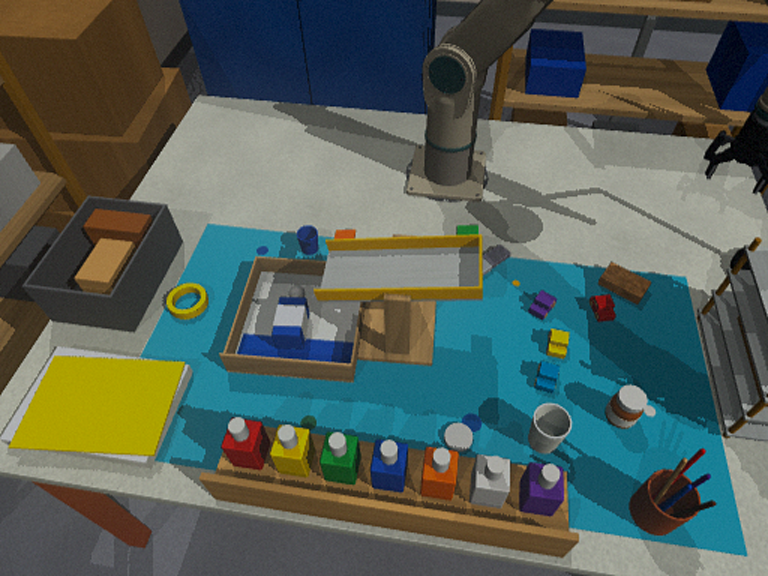

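View pics/top0.png

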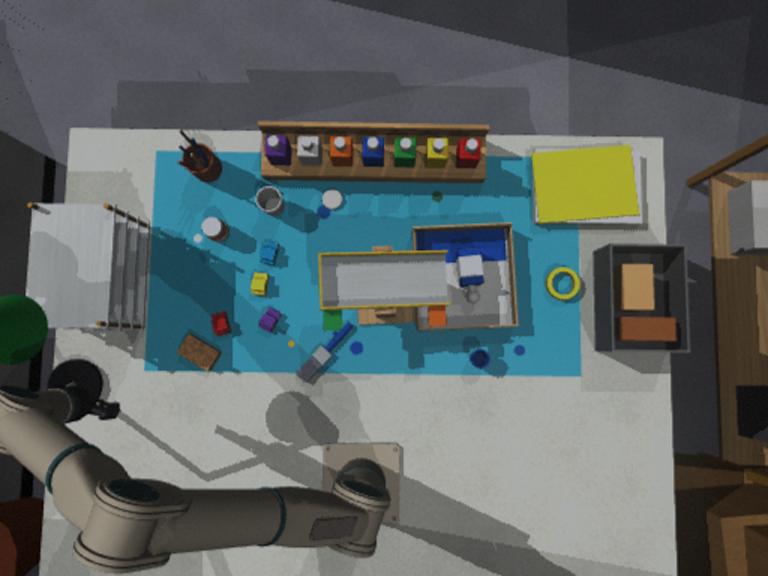

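The four cars in the scene picture (1.5× scale) are purple (543,303), red (602,307), yellow (558,342) and turquoise (547,375); green is absent. The bottle lies in the bin, body at (290,320) and ball at (297,293). Next I'll measure the station, the bottle and the cars.

```bash
cat > b.py <<'E'
from h import *
p=shot("top");q=shot("scene")
Ws={}
for n,c in(("top",p),("scene",q)):
    W=cloud(c);Ws[n]=W;hsv=cv2.cvtColor(c["image"],cv2.COLOR_RGB2HSV)
    r=viewer.regions_of("trough",c)[0]["mask"]
    fl=r&(hsv[...,1]<60)&~np.isnan(W[...,0]); fl=cv2.erode(fl.astype(np.uint8),np.ones((3,3)))>0
    P=W[fl];
    for _ in range(4):
        A=np.c_[P[:,:2],np.ones(len(P))];k=np.linalg.lstsq(A,P[:,2],rcond=None)[0];e=P[:,2]-A@k;P=P[abs(e)<max(3,1.5*e.std())]
    print(n,"floor plane",k,len(P),e.std(),"tilt",np.arctan(np.hypot(*k[:2])),"dir",np.arctan2(k[1],k[0]),P.mean(0))
    m=W[...,2]; ok=r&(m>120)
    print(" rect trough",cv2.minAreaRect(W[ok][:,:2].astype(np.float32)))
    # bin box walls: plywood-coloured
    blue=(hsv[...,0]>105)&(hsv[...,0]<125)&(hsv[...,1]>120)&(m>-5)&(m<20)&(W[...,0]>550)&(W[...,0]<760)&(W[...,1]<-100)&(W[...,1]>-420)
    print(" pad",cv2.minAreaRect(W[blue][:,:2].astype(np.float32)),blue.sum())
    rim=(m>62)&(m<80)&(W[...,0]>640)&(W[...,0]<740)&(W[...,1]<-130)&(W[...,1]>-420)
    if rim.sum()>10:
        x,y=W[rim][:,0],W[rim][:,1];print(" far rim fit",np.polyfit(y,x,1),y.min(),y.max(),x.mean(),rim.sum())
    for nm,lo,hi in(("orange",3,14),("green",45,75)):
        t=(hsv[...,0]>=lo)&(hsv[...,0]<=hi)&(hsv[...,1]>150)&(m>110)&(m<240)&(abs(W[...,1]+60)<200)&(W[...,0]<520)&(W[...,0]>350)
        if t.sum()>3: print(" tab",nm,np.round(np.median(W[t],0)),t.sum(),np.round(cv2.minAreaRect(W[t][:,:2].astype(np.float32))[0:3][1]))
    # cars
    ok=(m>10)&(m<45)&(W[...,1]>200)&(W[...,1]<430)&(W[...,0]>390)&(W[...,0]<680)&(hsv[...,1]>90)
    nl,L,st,ce=cv2.connectedComponentsWithStats(ok.astype(np.uint8))
    for i in range(1,nl):
        if st[i,4]>40:
            P=W[L==i];rc=cv2.minAreaRect(P[:,:2].astype(np.float32));print(" blob",np.round(ce[i]),st[i,4],np.round(rc[0]),np.round(rc[1]),round(rc[2]),"hue",np.median(hsv[L==i][:,0]),np.round(np.nanpercentile(P[:,2],97)))
    bo=(W[...,0]>430)&(W[...,0]<700)&(W[...,1]<-190)&(W[...,1]>-360)&(m>20)&(m<90)
    rb=viewer.regions_of("bottle",c)
    for b in rb[:1]:
        P=W[b["mask"]];P=P[~np.isnan(P[:,0])&(P[:,2]>15)];print(" bottle",b["conf"],cv2.minAreaRect(P[:,:2].astype(np.float32)),np.percentile(P[:,2],[5,50,95]))
    np.save(n+"W.npy",W)
save(p,"top1",(225,140,355,230),6)
E
python3 b.py
```

```text
top floor plane [-1.28628236e-02  1.43894897e-01  2.00882949e+02] 1477 1.636352117945891 tilt 0.14347598307933682 dir 1.6599497745451963 [532.35654171 -51.86403299 186.55392567]
 rect trough ((507.3721618652344, -56.07997131347656), (185.80397033691406, 318.8515625), 3.466728925704956)
 pad ((651.5613403320312, -268.8241271972656), (88.96178436279297, 245.37684631347656), 2.5960326194763184) 894
 far rim fit [-6.56268735e-02  6.78329992e+02] -397.41943399541776 -130.83692812798643 695.9542076802719 116
 tab orange [ 446. -189.  176.] 142 [45. 39.]
 tab green [429.  68. 212.] 151 [44. 41.]
 blob [179. 168.] 144 [624. 270.] [50. 61.] 77 hue 101.0 39.0
 blob [172. 189.] 146 [536. 292.] [50. 62.] 90 hue 31.0 40.0
 blob [179. 212.] 142 [438. 259.] [42. 60.] 65 hue 131.0 40.0
 blob [146. 215.] 145 [423. 392.] [64. 40.] 14 hue 173.0 40.0
 bottle 0.89 ((564.0386962890625, -289.947265625), (147.53372192382812, 61.945472717285156), 7.167949676513672) [37.90707747 65.19120985 73.13812662]
scene floor plane [-6.67476991e-03  1.43550776e-01  1.97206409e+02] 2183 1.334490912190601 tilt 0.142728711
[... 189 characters left out ...]
pad ((628.4425659179688, -270.0379333496094), (54.67519760131836, 247.29867553710938), 3.339723825454712) 903
 far rim fit [-5.99435276e-02  6.79339143e+02] -399.09746325404114 -130.13056171557446 695.1230812183944 256
 tab orange [ 434. -188.  175.] 80 [26. 43.]
 tab green [419.  70. 213.] 74 [24. 40.]
 blob [361. 202.] 187 [438. 258.] [41. 57.] 58 hue 131.0 37.0
 blob [402. 204.] 210 [424. 393.] [62. 41.] 13 hue 2.0 38.0
 blob [372. 228.] 216 [536. 290.] [39. 60.] 84 hue 28.0 37.0
 blob [364. 250.] 236 [623. 266.] [39. 57.] 79 hue 99.0 38.0
 bottle 0.73 ((564.068603515625, -289.2144470214844), (146.79220581054688, 62.39276123046875), 7.065252780914307) [24.8022943  64.57881916 69.01436851]
```

View pics/top1.png

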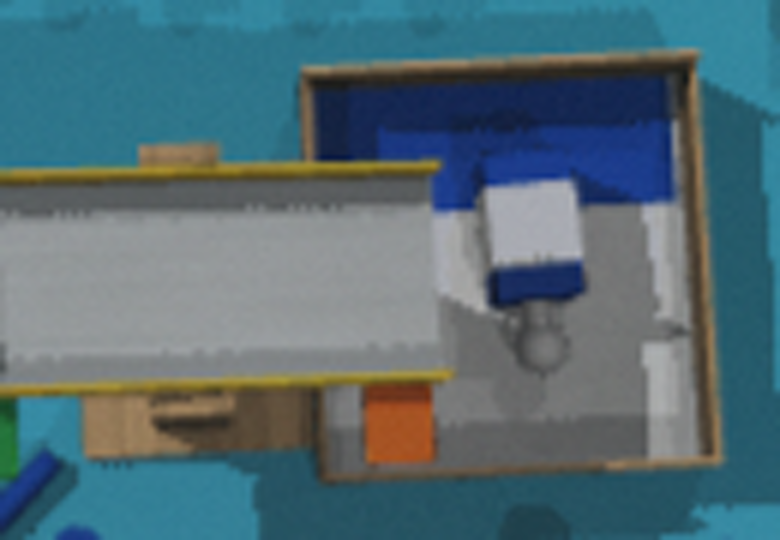

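The top crop shows the bottle lying with its ball towards the robot, at about (542,350) in the crop. The trough's open end, with the orange tab, is clear of it to the left. Station origin is about (562,−53) with yaw 0.058. I'll check the ball position, then start moving.

```bash
cat >> h.py <<'E'
O=np.array([562.,-53.]);YAW=0.058
def st(x,y):
    c,s=np.cos(YAW),np.sin(YAW);return O+np.array([c*x-s*y,s*x+c*y])
def to(x,y,z,psi=None):
    s=robot.read_state();Rm=R.from_quat(s["eef_rot"]).as_matrix()
    cur=np.degrees(np.arctan2(Rm[1,1],Rm[0,1]))
    d=np.array([x,y,z])-s["eef_pos"]
    t=0
    if psi is not None:
        t=-((psi-cur+90)%180-90); 
    fin=np.radians(cur-t);Y=np.array([np.cos(fin),np.sin(fin)]);X=np.array([-Y[1],Y[0]])
    print("pos",np.round(s["eef_pos"],1),"yaw",round(cur,1),"t",round(s["time_s"],1),"w",round(float(s["gripper_width"]),3),"| shift after turn (100mm) x %.3f y %.3f z %.3f"%(X@d[:2]/100,Y@d[:2]/100,-d[2]/100),"turn units %.2f"%(np.radians(t)/.08),"F",np.round(s["wrist_force"],1),"q",np.round(s["joints"],2))
E
python3 - <<'E'
from h import *
for n in("top","scene"):
    W=np.load(n+"W.npy");m=(W[...,2]>38)&(W[...,2]<62)&(W[...,0]>470)&(W[...,0]<528)&(W[...,1]<-260)&(W[...,1]>-330)
    P=W[m];print(n,len(P),P.min(0),P.max(0),np.median(P,0))
    A=np.c_[2*P,np.ones(len(P))]
    r=P-np.array([507.5,-296.5,35]);print(np.round(np.median(np.linalg.norm(r,axis=1))))
    from scipy.optimize import least_squares
    f=least_squares(lambda c:np.linalg.norm(P-c,axis=1)-18,[507,-296,35],loss="soft_l1");print(f.x)
to(507,-296,300,93.3)
E
```

```text
top 65 [ 490.62141508 -314.18700505   38.96959472] [ 527.55502747 -281.01212799   60.56533452] [ 506.9836224  -295.61949021   47.94892529]
19.0
[ 507.99137165 -296.07890525   37.12667501]
scene 67 [ 490.51609478 -310.13372486   38.85767585] [ 521.03920119 -277.46163485   54.34829144] [ 508.43002314 -292.48321379   48.01603585]
18.0
[ 503.35398872 -295.52089549   35.91339526]
pos [234.9 606.1 196.6] yaw 68.8 t 2.1 w 1.001 | shift after turn (100mm) x -2.197 y -9.163 z -1.034 turn units -5.34 F [-0.3 -0.   0.1] q [-1.27  0.63  0.04  1.52 -0.03  1.   -0.02]
```

Call:
apply_moves --plan '[[[0,0,-0.4],-1,1],[[0,0,-0.4],-1,1],[[0,0,-0.25],-1,1],[[-0.2,-0.2,0],-1,1],[[-0.2,-0.3,0],-1,1],[[-0.2,-0.4,0],-0.35,1],[[-0.2,-0.4,0],0,1],[[-0.2,-0.4,0],0,1],[[-0.2,-0.4,0],0,1],[[-0.2,-0.4,0],0,1],[[-0.2,-0.4,0],0,1],[[0,-0.4,0],0,1]]' --grip_force 50

```text
time_s: 3.3
eef_pos: [408.3, 277.3, 301.7]
eef_rot: [-0.028, 1.0, 0.0, 0.001]
wrist_force: [0.3, -0.6, -0.4]
gripper_width: 0.999
finger_force: 0.0
```

Call:
apply_moves --plan '[[[0,-0.4,0],0,1],[[0,-0.4,0],0,1],[[0,-0.4,0],0,1],[[0,-0.4,0],0,1],[[0,-0.4,0],0,1],[[0,-0.4,0],0,1],[[0,-0.4,0],0,1],[[0,-0.4,0],0,1],[[0,-0.4,0],0,1],[[0,-0.4,0],0,1]]'

```text
time_s: 4.3
eef_pos: [428.8, -121.4, 302.0]
eef_rot: [-0.029, 1.0, 0.0, 0.0]
wrist_force: [0.4, -0.4, 0.4]
gripper_width: 1.0
finger_force: 0.0
```

```bash
python3 -c "
from h import *
to(507,-296,12,93.3)"
```

```text
pos [ 428.8 -121.4  302. ] yaw 93.3 t 4.3 w 1.0 | shift after turn (100mm) x -0.680 y -1.788 z 2.900 turn units 0.01 F [ 0.4 -0.4  0.4] q [ 0.    0.21  0.26  1.91 -0.06  1.03  1.92]
```

Call:
apply_moves --plan '[[[-0.2,-0.45,0],0,1],[[-0.2,-0.45,0],0,1],[[-0.2,-0.45,0],0,1],[[-0.07,-0.44,0],0,1],[[0,0,0.4],0,1],[[0,0,0.4],0,1],[[0,0,0.4],0,1],[[0,0,0.4],0,1],[[0,0,0.4],0,1]]'

```text
time_s: 5.2
eef_pos: [506.4, -294.6, 100.3]
eef_rot: [-0.029, 1.0, -0.0, 0.0]
wrist_force: [0.9, -0.0, 1.1]
gripper_width: 1.002
finger_force: 0.0
```

```bash
python3 -c "
from h import *
to(506,-296,13,93.3)
p=shot('scene');save(p,'s2',(150,150,280,250),6)"
```

```text
pos [ 506.4 -294.6  100.3] yaw 93.3 t 5.2 w 1.002 | shift after turn (100mm) x 0.004 y -0.014 z 0.873 turn units 0.01 F [ 0.9 -0.   1.1] q [ 0.33  0.67  0.24  1.8  -0.23  0.7   2.32]
```

View pics/s2.png

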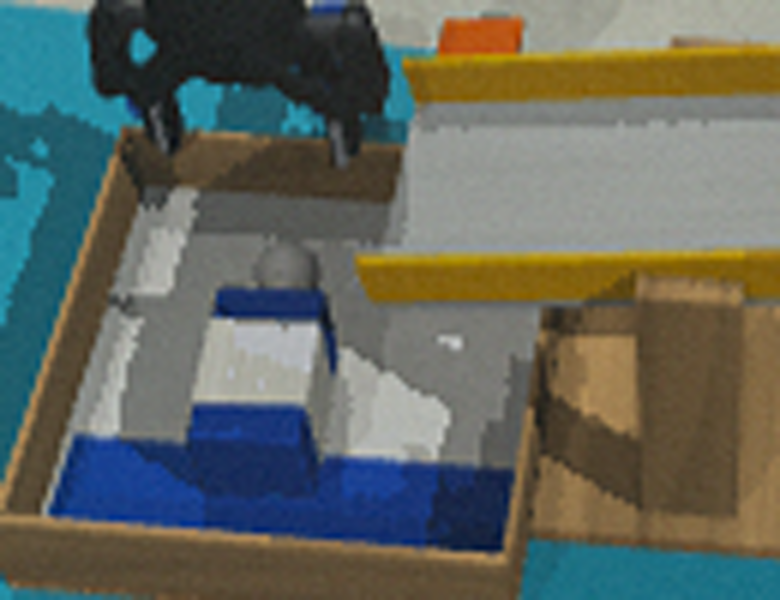

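The gripper hangs above the ball (crop pixel 285,268), with its fingertips at (165,150) and (345,165). I'll descend and grip.

Call:
apply_moves --plan '[[[0,0,0.3],0,1],[[0,-0.01,0.3],0,1],[[0,0,0.27],0,1],[[0,0,0],0,1],[[0,0,0],0,-1],[[0,0,0],0,-1],[[0,0,0],0,-1],[[0,0,0],0,-1],[[0,0,0],0,-1],[[0,0,0],0,-1]]' --grip_force 50

```text
time_s: 6.25
eef_pos: [506.2, -296.1, 15.5]
eef_rot: [-0.029, 1.0, -0.0, 0.0]
wrist_force: [-1.3, -0.8, 5.7]
gripper_width: 0.004
finger_force: 2.4
```

```bash
python3 -c "
from h import *
x,y=st(80,-228);print(x,y)
to(x,y,150,93.3);print(robot.read_state()['finger_force'])"
```

```text
655.0820647084017 -275.9792125504548
pos [ 506.2 -296.1   15.5] yaw 93.3 t 6.2 w 0.004 | shift after turn (100mm) x -1.498 y 0.115 z -1.345 turn units 0.00 F [-1.3 -0.8  5.7] q [ 0.36  0.8   0.19  1.84 -0.27  0.53  2.36]
2.3766790330410004
```

```bash
python3 -c "
from h import *
p=shot('scene');save(p,'s3',(150,130,280,230),6)
to(506,-296,13,93.3)"
```

```text
pos [ 506.2 -296.    15.4] yaw 93.3 t 6.3 w 0.002 | shift after turn (100mm) x 0.002 y 0.000 z 0.024 turn units 0.00 F [-2.  -0.7  5.7] q [ 0.36  0.8   0.19  1.84 -0.27  0.53  2.36]
```

View pics/s3.png

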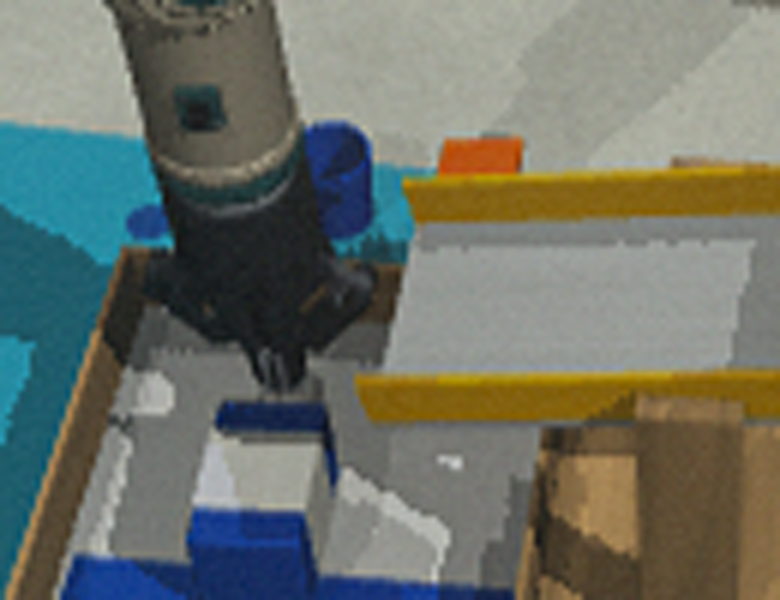

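```bash
python3 -c "
from h import *
for n in('top','scene'):
    c=shot(n);W=cloud(c)
    for b in viewer.regions_of('bottle',c)[:1]:
        P=W[b['mask']];P=P[~np.isnan(P[:,0])&(P[:,2]>15)&(P[:,2]<90)];print(n,b['conf'],cv2.minAreaRect(P[:,:2].astype(np.float32)),np.percentile(P[:,2],[5,50,95]))
    m=(W[...,2]>60)&(W[...,2]<75)&(W[...,0]>530)&(W[...,0]<660)&(W[...,1]<-230)&(W[...,1]>-340)
    print(cv2.minAreaRect(W[m][:,:2].astype(np.float32)))
    W0=np.load(n+'W.npy');W=W0;m=(W[...,2]>60)&(W[...,2]<75)&(W[...,0]>530)&(W[...,0]<660)&(W[...,1]<-230)&(W[...,1]>-340)
    print('before',cv2.minAreaRect(W[m][:,:2].astype(np.float32)))
"
```

```text
top 0.52 ((588.5419921875, -286.85089111328125), (105.88648223876953, 61.362144470214844), 6.4250617027282715) [37.6680383  70.21685071 77.50283765]
((584.5047607421875, -287.56927490234375), (98.23126983642578, 60.79130935668945), 5.874128818511963)
before ((587.9435424804688, -286.9855041503906), (100.19131469726562, 61.15208053588867), 6.0920090675354)
scene 0.96 ((566.3369750976562, -287.296875), (139.98739624023438, 59.695716857910156), 6.67519474029541) [24.46191466 67.10829926 73.8697427 ]
((581.8949584960938, -286.334716796875), (101.05278015136719, 61.401309967041016), 6.67519474029541)
before ((585.8295288085938, -286.6498718261719), (100.39682006835938, 62.13500213623047), 6.9866042137146)
```

Call:
apply_moves --plan '[[[0,0,-0.2],0,-1],[[0,0,-0.3],0,-1],[[0.3,0,-0.4],0,1],[[0.3,0,0],0,1],[[0.3,0,0],0,1],[[0.2,0,0],0,1]]'

```text
time_s: 7.1
eef_pos: [394.3, -302.0, 105.0]
eef_rot: [-0.029, 1.0, 0.0, -0.0]
wrist_force: [-0.4, 0.6, 0.1]
gripper_width: 0.684
finger_force: 0.0
```

```bash
python3 -c "
from h import *
p=shot('scene');save(p,'s4',(170,160,270,235),8)
W=cloud(p)
m=(W[...,2]>12)&(W[...,2]<80)&(W[...,0]>470)&(W[...,0]<535)&(W[...,1]<-260)&(W[...,1]>-330);P=W[m];print(len(P),np.round(np.median(P,0)),P.min(0),P.max(0))
to(506,-296,13,93.3)"
```

```text
74 [ 508. -292.   48.] [ 490.57561954 -309.82248479   12.35325484] [ 534.76841244 -261.82889011   65.6897188 ]
pos [ 390.5 -302.   104.8] yaw 93.1 t 7.2 w 0.762 | shift after turn (100mm) x -1.156 y -0.007 z 0.918 turn units -0.04 F [-4.5  1.1 -1. ] q [ 0.45  0.56  0.22  2.04 -0.22  0.57  2.45]
```

View pics/s4.png

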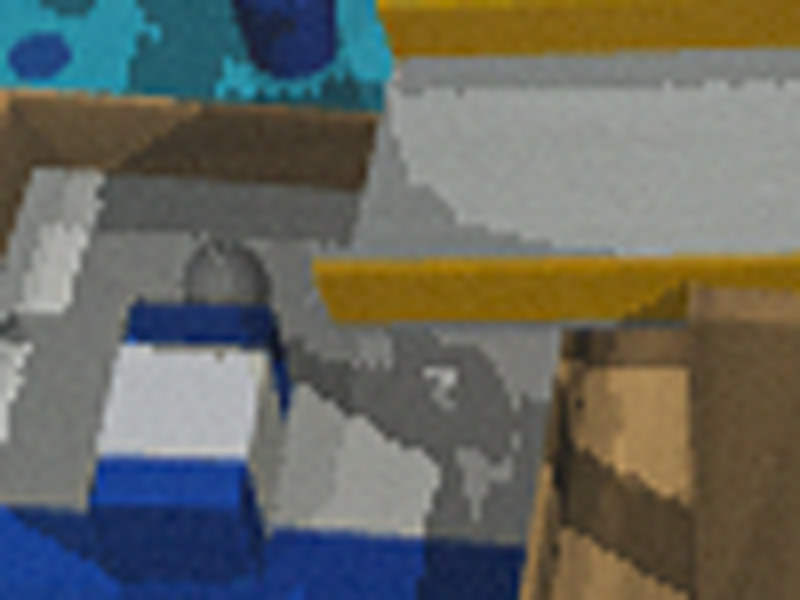

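```bash
python3 -c "
from h import *
from scipy.optimize import least_squares
for n in ('scene','top'):
  p=shot(n);W=cloud(p)
  if n=='scene':print('tcp',proj(p,[506,-296,15.4]),'tip+20',proj(p,[506,-296,35]),'ball?',proj(p,[505,-296,53]))
  m=(W[...,2]>25)&(W[...,2]<62)&(W[...,0]>470)&(W[...,0]<530)&(W[...,1]<-265)&(W[...,1]>-330);P=W[m]
  f=least_squares(lambda c:np.linalg.norm(P-c,axis=1)-18,[507,-296,35],loss='soft_l1');print(n,len(P),f.x)
  v,u=np.nonzero(m);print('px',u.min(),u.max(),v.min(),v.max(),np.round(P[np.argmax(P[:,2])]))
  m=(W[...,2]>60)&(W[...,2]<75)&(W[...,0]>530)&(W[...,0]<660)&(W[...,1]<-230)&(W[...,1]>-340)
  print(cv2.minAreaRect(W[m][:,:2].astype(np.float32)))
to(430,-300,105,93.3)
"
```

```text
tcp [198.19783013 199.28982926] tip+20 [197.37706434 195.84984282] ball? [196.68376113 192.38429109]
scene 70 [ 501.80391747 -296.03720939   35.94019075]
px 193 202 190 197 [ 502. -295.   57.]
((585.3878173828125, -286.2178649902344), (100.62194061279297, 61.60515594482422), 6.629202365875244)
top 67 [ 506.78419094 -296.89580248   37.99204662]
px 311 318 192 201 [ 510. -299.   60.]
((587.1155395507812, -287.01904296875), (100.37496948242188, 61.32954788208008), 6.66094970703125)
pos [ 395.6 -302.2  104.9] yaw 93.2 t 7.2 w 0.925 | shift after turn (100mm) x -0.344 y 0.002 z -0.001 turn units -0.02 F [ 0.8 -0.1  0.1] q [ 0.44  0.56  0.22  2.03 -0.22  0.57  2.45]
```

Call:
apply_moves --plan '[[[-0.4,0,0],0,1],[[-0.4,0.01,0],0,1],[[-0.28,0,0],0,1],[[0,0,0.3],0,1],[[0,0,0.3],0,1],[[0,0,0.32],0,1],[[0,0,0],0,1]]'

```text
time_s: 7.95
eef_pos: [502.8, -292.1, 8.6]
eef_rot: [-0.03, 1.0, 0.002, -0.003]
wrist_force: [-0.3, -0.7, 0.0]
gripper_width: 1.001
finger_force: 0.0
```

```bash
python3 -c "
from h import *
to(504,-296.5,13,93.3)
for n in ('scene','top'):
  p=shot(n);W=cloud(p);W0=np.load(n+'W.npy')
  if n=='scene': save(p,'s5',(170,160,270,235),8)
  hi=(np.abs(W-W0)[...,2]>15)&(W[...,0]>440)&(W[...,0]<560)&(W[...,1]<-220)&(W[...,1]>-370)&(W[...,2]<75)
  P=W[hi];print(n,len(P));print(np.round(P[np.argsort(P[:,2])][:40:2]).tolist())
"
```

```text
pos [ 502.8 -292.1    8.6] yaw 93.4 t 8.0 w 1.001 | shift after turn (100mm) x -0.009 y -0.045 z -0.044 turn units 0.03 F [-0.3 -0.7  0. ] q [ 0.36  0.81  0.18  1.85 -0.27  0.52  2.36]
scene 23
[[534.0, -262.0, 33.0], [508.0, -335.0, 56.0], [507.0, -335.0, 61.0], [515.0, -335.0, 65.0], [503.0, -335.0, 67.0], [517.0, -337.0, 68.0], [508.0, -240.0, 69.0], [515.0, -334.0, 72.0], [506.0, -240.0, 72.0], [516.0, -337.0, 72.0], [506.0, -237.0, 74.0], [512.0, -245.0, 74.0]]
top 0
[]
```

View pics/s5.png

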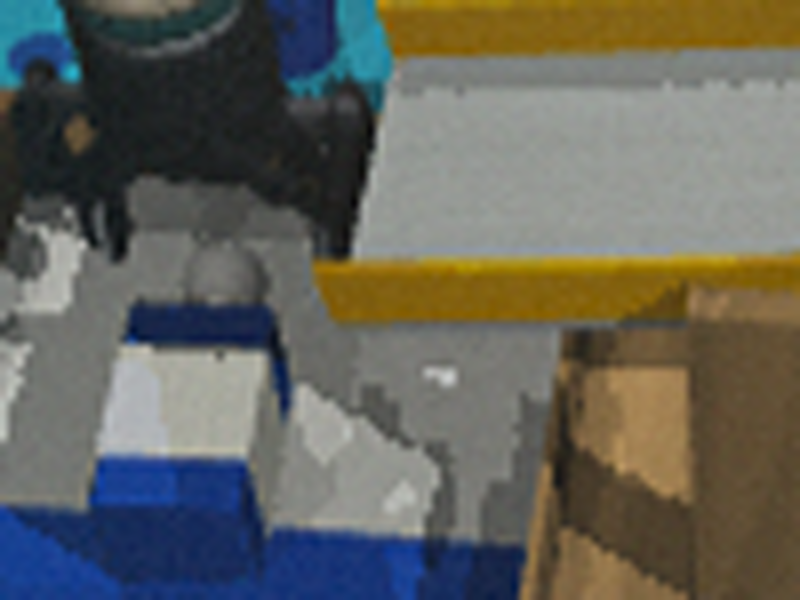

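The ball sits at (227,272) in the crop. The visible left fingertip ends at (118,258), which looks higher than TCP z = 9 should give, so I'll measure the hand itself.

```bash
python3 -c "
from h import *
to(504,-296.5,13,93.3)
p=shot('scene');W=cloud(p);W0=np.load('sceneW.npy')
ch=(np.linalg.norm(W-W0,axis=-1)>25)
v,u=np.nonzero(ch&(p['image'].max(-1)<90))
for r in range(176,200):
  s=[(int(c),)+tuple(np.round(W[r,c]).astype(int)) for c in range(170,216) if ch[r,c] and not np.isnan(W[r,c,0])]
  print(r,s[:3],s[len(s)//2:len(s)//2+2],s[-2:])
print(proj(p,[[503,-335,22],[503,-335,50],[514,-335,50],[540,-292,82]]))
"
```

```text
pos [ 505.  -294.3   12.4] yaw 93.4 t 8.1 w 1.0 | shift after turn (100mm) x 0.011 y -0.021 z -0.006 turn units 0.02 F [ 0.6 -0.1  0.8] q [ 0.36  0.8   0.19  1.84 -0.27  0.52  2.36]
176 [(171, np.int64(520), np.int64(-363), np.int64(144)), (172, np.int64(520), np.int64(-359), np.int64(145)), (173, np.int64(521), np.int64(-355), np.int64(147))] [(195, np.int64(535), np.int64(-274), np.int64(177)), (196, np.int64(518), np.int64(-279), np.int64(156))] [(214, np.int64(505), np.int64(-225), np.int64(151)), (215, np.int64(499), np.int64(-224), np.int64(143))]
177 [(171, np.int64(523), np.int64(-362), np.int64(142)), (172, np.int64(521), np.int64(-359), np.int64(141)), (173, np.int64(521), np.int64(-356), np.int64(142))] [(195, np.int64(522), np.int64(-281), np.int64(155)), (196, np.int64(520), np.int64(-279), np.int64(154))] [(214, np.int64(509), np.int64(-224), np.int64(151)), (215, np.int64(501), np.int64(-224), np.int64(141))]
178 [(171, np.int64(522), np.int64(-363), np.int64(137)), (172, np.int64(523), np.int64(-360), np.int64(138)), (173, np.int64(520), np.int64(-358), np.int64(135))
[... 4970 characters left out ...]
, np.int64(79))] [(211, np.int64(508), np.int64(-243), np.int64(75)), (212, np.int64(508), np.int64(-240), np.int64(75))]
192 [(202, np.int64(491), np.int64(-283), np.int64(39)), (209, np.int64(513), np.int64(-249), np.int64(75)), (210, np.int64(513), np.int64(-245), np.int64(75))] [(210, np.int64(513), np.int64(-245), np.int64(75)), (211, np.int64(507), np.int64(-244), np.int64(68))] [(211, np.int64(507), np.int64(-244), np.int64(68)), (212, np.int64(507), np.int64(-240), np.int64(69))]
193 [] [] []
194 [] [] []
195 [] [] []
196 [] [] []
197 [] [] []
198 [] [] []
199 [] [] []
[[187.21452569 196.0970248 ]
 [185.84365067 191.10393892]
 [184.92398624 193.63872378]
 [193.72915418 195.45747375]]
```

The hand really sits about 36 mm higher than the reported TCP. The shut tips stopped on top of the ball (z 53) at a reported 15.5, and the depth image agrees. I'll lower by that much and grip again.

Call:
apply_moves --plan '[[[0,-0.02,0.15],0,1],[[0,-0.02,0.12],0,1],[[0,0,0.09],0,1],[[0,0,0],0,1],[[0,0,0],0,1]]'

```text
time_s: 8.6
eef_pos: [504.1, -298.6, -23.7]
eef_rot: [-0.029, 1.0, 0.0, -0.0]
wrist_force: [-0.0, 0.2, 0.6]
gripper_width: 1.0
finger_force: 0.0
```

Call:
apply_moves --plan '[[[0,0,0],0,-1],[[0,0,0],0,-1],[[0,0,0],0,-1],[[0,0,0],0,-1],[[0,0,0],0,-1],[[0,0,0],0,-1]]' --grip_force 50

```text
time_s: 9.2
eef_pos: [504.6, -298.7, -23.0]
eef_rot: [-0.029, 1.0, -0.0, 0.0]
wrist_force: [-1.5, 1.6, 3.6]
gripper_width: 0.392
finger_force: 49.2
```

```bash
python3 -c "
from h import *
x,y=st(80,-228);print(x,y)
to(x,y,150,93.3);print(robot.read_state()['finger_force'])"
```

```text
655.0820647084017 -275.9792125504548
pos [ 504.6 -298.7  -23. ] yaw 93.3 t 9.2 w 0.392 | shift after turn (100mm) x -1.516 y 0.140 z -1.730 turn units 0.01 F [-1.5  1.6  3.6] q [ 0.38  0.86  0.16  1.85 -0.28  0.46  2.37]
49.19342279434204
```

Call:
apply_moves --plan '[[[0,0,-0.08],0,-1],[[0,0,-0.1],0,-1],[[0,0,-0.1],0,-1],[[0,0,-0.1],0,-1],[[0,0,-0.1],0,-1],[[0,0,-0.1],0,-1],[[0,0,-0.1],0,-1],[[0,0,-0.1],0,-1],[[0,0,-0.1],0,-1],[[0,0,-0.1],0,-1],[[0,0,-0.1],0,-1],[[0,0,-0.1],0,-1]]'

```text
time_s: 10.4
eef_pos: [504.3, -298.7, 95.4]
eef_rot: [-0.029, 1.0, 0.0, -0.0]
wrist_force: [0.2, -0.7, -3.3]
gripper_width: 0.397
finger_force: 49.9
```

Call:
apply_moves --plan '[[[0,0,-0.1],0,-1],[[-0.1,0,0],0,-1],[[-0.15,0.02,0],0,-1],[[-0.15,0.02,0],0,-1],[[-0.2,0.02,0],0,-1],[[-0.2,0.02,0],0,-1],[[-0.2,0.02,0],0,-1],[[-0.15,0.02,0],0,-1],[[-0.15,0.02,0],0,-1],[[-0.1,0,0],0,-1],[[-0.06,0,0],0,-1],[[-0.03,0,0],0,-1]]'

```text
time_s: 11.6
eef_pos: [652.5, -276.0, 104.2]
eef_rot: [-0.029, 1.0, 0.0, -0.0]
wrist_force: [-0.3, 0.4, -4.1]
gripper_width: 0.395
finger_force: 50.0
```

```bash
python3 -c "
from h import *
x,y=st(80,-228)
p=shot('scene');save(p,'s6',(150,130,280,230),6)
W=cloud(p);b=viewer.regions_of('bottle',p)
if b:
  P=W[b[0]['mask']];P=P[~np.isnan(P[:,0])];print(b[0]['conf'],cv2.minAreaRect(P[:,:2].astype(np.float32)),np.percentile(P[:,2],[2,50,98]))
to(x,y,90,93.3);print(robot.read_state()['finger_force'])"
```

```text
0.91 ((686.0341186523438, -298.07830810546875), (229.19090270996094, 104.94723510742188), 27.920249938964844) [ 48.38626092 183.3057667  191.13164539]
pos [ 652.2 -276.2  104.4] yaw 93.3 t 11.7 w 0.398 | shift after turn (100mm) x -0.029 y 0.001 z 0.144 turn units 0.00 F [ 0.8 -0.4 -1.7] q [ 0.22  0.83  0.26  1.42 -0.24  0.93  2.18]
49.962446093559265
```

View pics/s6.png

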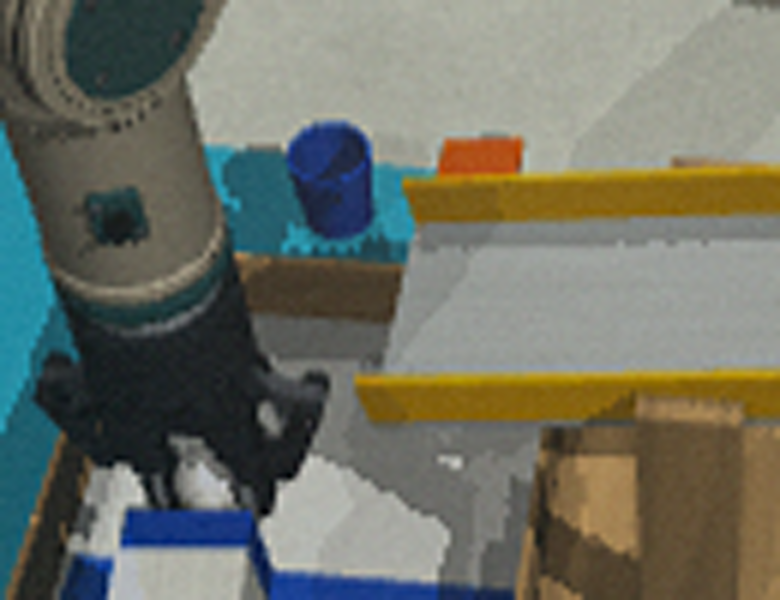

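The bottle hangs upright from the ball over the pad (body top at (190,530) in the crop). I'll lower it.

Call:
apply_moves --plan '[[[-0.03,0,0.05],0,-1],[[0,0,0.05],0,-1],[[0,0,0.04],0,-1],[[0,0,0.03],0,-1],[[0,0,0.03],0,-1],[[0,0,0.03],0,-1],[[0,0,0.01],0,-1],[[0,0,0],0,-1],[[0,0,0],0,-1]]'

```text
time_s: 12.6
eef_pos: [655.4, -275.9, 80.7]
eef_rot: [-0.029, 1.0, -0.0, 0.0]
wrist_force: [-0.4, 0.6, -3.3]
gripper_width: 0.392
finger_force: 50.0
```

Call:
apply_moves --plan '[[[0,0,0.015],0,-1],[[0,0,0.015],0,-1],[[0,0,0],0,-1]]'

```text
time_s: 12.9
eef_pos: [655.1, -275.7, 77.3]
eef_rot: [-0.029, 1.0, 0.0, -0.0]
wrist_force: [0.5, 0.4, -3.5]
gripper_width: 0.394
finger_force: 50.0
```

Call:
apply_moves --plan '[[[0,0,0.01],0,-1],[[0,0,0.01],0,-1],[[0,0,0],0,-1]]'

```text
time_s: 13.2
eef_pos: [655.2, -275.8, 75.4]
eef_rot: [-0.029, 1.0, 0.0, -0.0]
wrist_force: [-0.4, 0.3, -2.7]
gripper_width: 0.398
finger_force: 50.0
```

Call:
apply_moves --plan '[[[0,0,0.015],0,-1],[[0,0,0.01],0,-1],[[0,0,0],0,-1]]'

```text
time_s: 13.5
eef_pos: [655.2, -275.8, 72.9]
eef_rot: [-0.029, 1.0, 0.0, -0.0]
wrist_force: [-0.9, 0.4, -3.5]
gripper_width: 0.398
finger_force: 50.0
```

Call:
apply_moves --plan '[[[0,0,0.02],0,-1],[[0,0,0.01],0,-1],[[0,0,0],0,-1]]'

```text
time_s: 13.8
eef_pos: [655.1, -275.8, 69.8]
eef_rot: [-0.029, 1.0, 0.0, -0.0]
wrist_force: [-0.7, 0.5, -3.0]
gripper_width: 0.398
finger_force: 50.0
```

Call:
apply_moves --plan '[[[0,0,0.015],0,-1],[[0,0,0.01],0,-1],[[0,0,0],0,-1]]'

```text
time_s: 14.1
eef_pos: [655.1, -275.8, 67.3]
eef_rot: [-0.029, 1.0, 0.0, -0.0]
wrist_force: [-0.4, -0.6, -3.2]
gripper_width: 0.393
finger_force: 50.0
```

```bash
python3 -c "
from h import *
x,y=st(80,-228)
p=shot('scene');save(p,'s7',(150,160,280,260),6)
W=cloud(p);b=viewer.regions_of('bottle',p)
for q in b[:1]:
  P=W[q['mask']];hs=cv2.cvtColor(p['image'],cv2.COLOR_RGB2HSV)[q['mask']];print(q['conf'],np.nanpercentile(P[:,2],[2,50,98]))
  bl=(P[:,2]>20)&(P[:,2]<125);print(np.nanmin(P[bl],0),np.nanmax(P[bl],0))
to(x,y,90,93.3)"
```

```text
0.76 [ 93.89939273 146.9177841  153.91531783]
[ 662.79260956 -330.24843065   52.38535687] [ 788.51459521 -227.66383821  124.84720444]
pos [ 655.3 -275.9   67.6] yaw 93.3 t 14.2 w 0.394 | shift after turn (100mm) x 0.002 y -0.001 z -0.224 turn units 0.01 F [ 0.4  0.5 -3.6] q [ 0.23  0.87  0.25  1.44 -0.25  0.87  2.18]
```

View pics/s7.png

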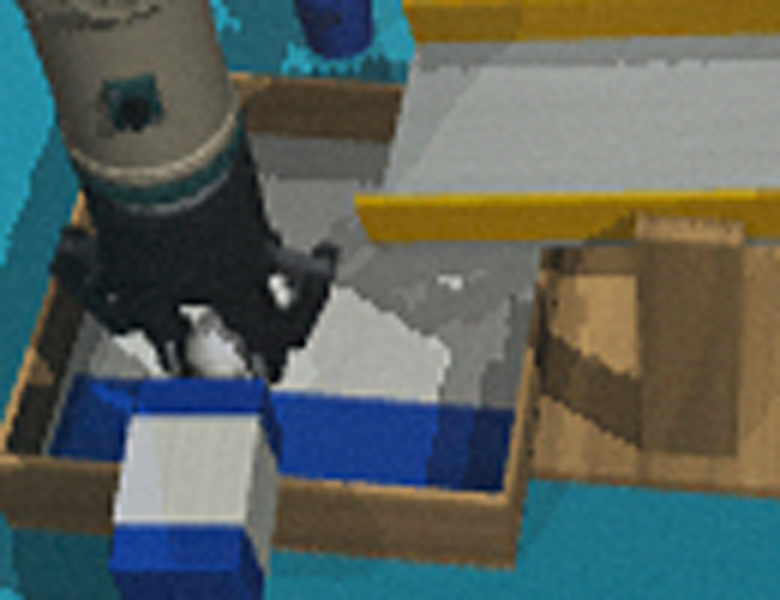

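The picture shows the bottle is not upright. It is still held horizontally, with its body (190,470) sticking out over the far wall, because the grip was too stiff for it to swing. I'll go up, back over the bin's middle, and loosen to 20 N so it can swing down.

Call:
apply_moves --plan '[[[0,0,-0.1],0,-1],[[0,0,-0.15],0,-1],[[0,0,-0.2],0,-1],[[0,0,-0.15],0,-1],[[0.1,0,-0.05],0,-1],[[0.15,0,0],0,-1],[[0.2,0,0],0,-1],[[0.2,0,0],0,-1],[[0.15,0,0],0,-1],[[0.1,0,0],0,-1],[[0.05,0,0],0,-1],[[0,0,0],0,-1]]'

```text
time_s: 15.4
eef_pos: [560.0, -281.6, 132.8]
eef_rot: [-0.029, 1.0, 0.0, 0.0]
wrist_force: [-0.1, -0.5, -3.3]
gripper_width: 0.397
finger_force: 49.9
```

Call:
apply_moves --plan '[[[0,0,0],0,-1],[[0,0,0],0,-1],[[0,0,0],0,-1],[[0,0,0],0,-1],[[0,0,0],0,-1],[[0,0,0],0,-1],[[0,0,0],0,-1],[[0,0,0],0,-1],[[0,0,0],0,-1],[[0,0,0],0,-1]]' --grip_force 20

```text
time_s: 16.4
eef_pos: [560.5, -281.4, 132.6]
eef_rot: [-0.029, 1.0, 0.0, -0.0]
wrist_force: [0.5, -0.1, -3.1]
gripper_width: 0.398
finger_force: 49.9
```

```bash
cat > bt.py <<'E'
from h import *
s=robot.read_state();e=s["eef_pos"];print(np.round(e,1),s["gripper_width"],s["finger_force"],np.round(s["wrist_force"],1))
for n in("scene","top"):
  p=shot(n);W=cloud(p);b=viewer.regions_of('bottle',p)
  hs=cv2.cvtColor(p['image'],cv2.COLOR_RGB2HSV)
  bl=(hs[...,0]>105)&(hs[...,0]<125)&(hs[...,1]>120)&(W[...,2]>18)&(W[...,1]<-215)&(W[...,1]>-350)&(W[...,0]>430)&(W[...,0]<850)
  P=W[bl];print(n,"blue>18",len(P),np.round(np.percentile(P,[2,50,98],axis=0)).tolist() if len(P) else "")
  if b:
    P=W[b[0]['mask']];print("net",b[0]['conf'],b[0]["xy"],np.round(np.nanpercentile(P,[2,50,98],axis=0)).tolist())
E
python3 bt.py
```

```text
[ 560.5 -281.4  132.6] 0.3983734959578423 49.94251191616058 [ 0.5 -0.1 -3.1]
scene blue>18 353 [[584.0, -300.0, 120.0], [656.0, -263.0, 158.0], [686.0, -235.0, 200.0]]
net 0.56 [190.5, 203.3] [[561.0, -299.0, 120.0], [636.0, -267.0, 174.0], [683.0, -236.0, 206.0]]
top blue>18 114 [[571.0, -290.0, 114.0], [663.0, -254.0, 160.0], [688.0, -222.0, 265.0]]
net 0.71 [211.3, 236.9] [[282.0, 44.0, 6.0], [339.0, 117.0, 19.0], [422.0, 168.0, 28.0]]
```

Call:
apply_moves --plan '[[[0,0,0],0,-0.9],[[0,0,0],0,-0.9],[[0,0,0],0,-0.8],[[0,0,0],0,-0.8]]' --grip_force 20

```text
time_s: 17.0
eef_pos: [560.5, -281.4, 132.6]
eef_rot: [-0.029, 1.0, 0.0, -0.0]
wrist_force: [0.3, -0.1, -2.3]
gripper_width: 0.393
finger_force: 49.9
```

The grip force doesn't change while it is holding. I'll lay the bottle back where it was, release it, and regrip at 20 N.

Call:
apply_moves --plan '[[[0.2,0,0],0,-1],[[0.2,0,0],0,-1],[[0.15,0,0.1],0,-1],[[0,0,0.2],0,-1],[[0,0,0.2],0,-1],[[0,0,0.2],0,-1],[[0,0,0.2],0,-1],[[0,0,0.15],0,-1],[[0,0,0.15],0,-1],[[0,0,0.15],0,-1],[[0,0,0.15],0,-1],[[0,0,0],0,-1]]'

```text
time_s: 18.2
eef_pos: [505.2, -284.2, -19.3]
eef_rot: [-0.029, 1.0, 0.001, -0.001]
wrist_force: [-0.9, -0.5, -0.1]
gripper_width: 0.398
finger_force: 49.9
```

```bash
python3 bt.py
```

```text
[ 505.2 -284.2  -19.3] 0.3977462287173325 49.921828508377075 [-0.9 -0.5 -0.1]
scene blue>18 350 [[539.0, -300.0, 21.0], [627.0, -266.0, 64.0], [638.0, -238.0, 71.0]]
net 0.77 [199.2, 214.2] [[508.0, -301.0, 15.0], [599.0, -270.0, 65.0], [636.0, -238.0, 71.0]]
top blue>18 112 [[537.0, -294.0, 31.0], [623.0, -261.0, 67.0], [639.0, -237.0, 75.0]]
net 0.72 [306.8, 175.3] [[541.0, -297.0, 31.0], [598.0, -262.0, 68.0], [635.0, -240.0, 76.0]]
```

Call:
apply_moves --plan '[[[0,0,0],0,1],[[0,0,0],0,1],[[0,0,0],0,1],[[0,0,0.07],0,1],[[0,0,0],0,-1],[[0,0,0],0,-1],[[0,0,0],0,-1],[[0,0,0],0,-1],[[0,0,0],0,-1],[[0,0,0],0,-1]]' --grip_force 20

```text
time_s: 19.4
eef_pos: [505.6, -284.7, -24.3]
eef_rot: [-0.029, 1.0, -0.0, 0.0]
wrist_force: [-0.9, -0.0, 0.8]
gripper_width: 0.41
finger_force: 19.9
```

Call:
apply_moves --plan '[[[0,0,-0.08],0,-1],[[0,0,-0.12],0,-1],[[0,0,-0.14],0,-1],[[0,0,-0.14],0,-1],[[0,0,-0.14],0,-1],[[0,0,-0.14],0,-1],[[0,0,-0.14],0,-1],[[0,0,-0.14],0,-1],[[0,0,-0.14],0,-1],[[0,0,-0.14],0,-1],[[0,0,-0.14],0,-1],[[0,0,-0.1],0,-1]]'

```text
time_s: 20.6
eef_pos: [506.1, -284.9, 133.1]
eef_rot: [-0.029, 1.0, -0.0, 0.001]
wrist_force: [-0.1, -0.6, -2.8]
gripper_width: 0.406
finger_force: 20.2
```

```bash
python3 bt.py
```

```text
[ 506.1 -284.9  133.1] 0.40634505428626266 20.23788034915924 [-0.1 -0.6 -2.8]
scene blue>18 314 [[483.0, -306.0, 70.0], [534.0, -271.0, 156.0], [549.0, -246.0, 166.0]]
net 0.76 [199.1, 183.1] [[487.0, -305.0, 67.0], [536.0, -273.0, 138.0], [549.0, -245.0, 207.0]]
top blue>18 23 [[521.0, -293.0, 19.0], [536.0, -259.0, 224.0], [669.0, -248.0, 552.0]]
```

Call:
apply_moves --plan '[[[-0.08,0,0],0,-1],[[-0.13,0,0],0,-1],[[-0.18,0,0],0,-1],[[-0.2,0,0],0,-1],[[-0.2,0,0],0,-1],[[-0.2,0,0],0,-1],[[-0.18,0,0],0,-1],[[-0.14,0,0],0,-1],[[-0.1,0,0],0,-1],[[-0.06,0,0],0,-1],[[-0.02,0,0],0,-1],[[0,0,0],0,-1]]'

```text
time_s: 22.0
eef_pos: [653.7, -276.0, 131.1]
eef_rot: [-0.029, 1.0, 0.0, -0.001]
wrist_force: [-0.5, 0.6, -2.1]
gripper_width: 0.406
finger_force: 20.3
```

Call:
apply_moves --plan '[[[0,0,0.06],0,-1],[[0,0,0.08],0,-1],[[0,0,0.08],0,-1],[[0,0,0.08],0,-1],[[0,0,0.07],0,-1],[[0,0,0.05],0,-1],[[0,0,0.04],0,-1],[[0,0,0.03],0,-1],[[0,0,0.02],0,-1],[[0,0,0.01],0,-1],[[0,0,0],0,-1],[[0,0,0],0,-1]]'

```text
time_s: 23.2
eef_pos: [657.4, -275.9, 82.3]
eef_rot: [-0.029, 1.0, -0.001, 0.003]
wrist_force: [0.3, 1.2, 6.1]
gripper_width: 0.41
finger_force: 20.8
```

```bash
python3 bt.py
```

```text
[ 657.4 -275.9   82.3] 0.41004450708103257 20.82902491092682 [0.3 1.2 6.1]
scene blue>18 284 [[634.0, -299.0, 26.0], [675.0, -261.0, 108.0], [689.0, -237.0, 113.0]]
net 0.8 [190.7, 228.2] [[628.0, -298.0, 23.0], [671.0, -262.0, 105.0], [690.0, -237.0, 156.0]]
top blue>18 0
```

Call:
apply_moves --plan '[[[0,0,-0.02],0,-1],[[0,0,-0.02],0,-1],[[0,0,0],0,-1]]'

```text
time_s: 23.7
eef_pos: [654.0, -276.1, 83.5]
eef_rot: [-0.029, 1.0, -0.0, -0.0]
wrist_force: [-0.8, -0.6, -2.4]
gripper_width: 0.404
finger_force: 20.4
```

```bash
cat > face.py <<'E'
from h import *
p=shot("scene");W=cloud(p);s=robot.read_state();print(np.round(s["eef_pos"],1),np.round(s["wrist_force"],1),s["gripper_width"])
b=viewer.regions_of("bottle",p)[0];P=W[b["mask"]]
for z in range(70,130,8):
    q=P[(P[:,2]>z-4)&(P[:,2]<z+4)&(abs(P[:,1]+270)<40)]
    if len(q)>2: print(z,len(q),np.round(np.nanmedian(q,0),1),np.round(np.nanmin(q[:,0]),1),np.round(np.nanmax(q[:,0]),1))
k=P[P[:,2]>125];print("ball/neck",len(k),np.round(np.nanmedian(k,0)),np.nanmax(k[:,2]) if len(k) else "")
T=P[(P[:,2]>98)&(P[:,2]<120)&~np.isnan(P[:,0])];print("top",cv2.minAreaRect(T[:,:2].astype(np.float32)))
E
python3 face.py
```

```text
[ 653.9 -276.    83.3] [-1.   0.4 -3. ] 0.40486419845923477
70 50 [ 686.3 -253.8   71.2] 622.8 694.7
78 46 [ 685.3 -255.9   78.7] 635.3 690.5
86 43 [ 684.9 -259.6   85.6] 626.9 689.1
94 47 [ 683.1 -249.4   94.2] 631.8 688.7
102 50 [ 683.2 -257.2  102.7] 628.1 688.0
110 181 [ 669.4 -268.5  110.4] 630.1 686.5
118 25 [ 662.5 -264.7  116.7] 651.4 680.2
126 9 [ 661.4 -264.4  125.1] 649.3 663.2
ball/neck 99 [ 662. -273.  152.] 184.69484262131914
top ((658.6668090820312, -271.9021301269531), (55.98125076293945, 60.173641204833984), 5.130343914031982)
```

Call:
apply_moves --plan '[[[0.06,0,0],0,-1],[[0,0,0.02],0,-1],[[0,0,0.02],0,-1],[[0,0,0.02],0,-1],[[0,0,0.01],0,-1],[[0,0,0],0,-1]]'

```text
time_s: 24.4
eef_pos: [654.4, -276.2, 82.4]
eef_rot: [-0.03, 1.0, -0.001, 0.006]
wrist_force: [1.1, 4.5, 19.6]
gripper_width: 0.407
finger_force: 21.5
```

```bash
python3 face.py
```

```text
[ 654.3 -276.1   82.4] [ 2.8  3.8 19.4] 0.40543677624938224
70 42 [ 684.3 -249.4   70. ] 624.8 689.5
78 44 [ 683.9 -251.3   79. ] 624.7 689.7
86 42 [ 683.7 -249.2   85.8] 624.0 689.6
94 41 [ 684.4 -258.4   94. ] 632.7 688.5
102 53 [ 682.3 -256.8  101.9] 624.3 686.8
110 187 [ 668.7 -267.8  109.6] 630.1 687.7
118 16 [ 662.8 -268.8  117.5] 655.0 681.0
126 11 [ 661.7 -256.   125.6] 656.9 664.3
ball/neck 99 [ 662. -272.  151.] 161.95611540457924
top ((656.9361572265625, -271.7455749511719), (60.131309509277344, 60.495723724365234), 5.407011032104492)
```

Call:
apply_moves --plan '[[[0,0,-0.03],0,-1],[[0,0,-0.01],0,-1],[[0,0,0],0,0],[[0,0,0],0,0.6],[[0,0,0],0,1],[[0,0,0],0,1],[[0,0,-0.1],0,1],[[0,0,-0.3],0,1],[[0,0,-0.4],0,1],[[0,0,-0.4],0,1],[[0,0,-0.4],0,1],[[0,0,-0.2],0,1]]'

```text
time_s: 25.7
eef_pos: [649.8, -277.5, 265.9]
eef_rot: [-0.029, 1.0, -0.002, 0.003]
wrist_force: [0.3, 0.8, -0.5]
gripper_width: 0.998
finger_force: 0.0
```

```bash
python3 face.py; python3 -c "
from h import *
p=shot('scene');save(p,'s8',(150,110,450,300),2.6)
c,s=np.cos(.143),np.sin(.143)
for nm,yy in(('level',130),('tip',-130)):
  x,y=st(-30-107,yy*c+8*s*-1);z=185+yy*s+8*c;print(nm,x,y,z)
"
```

```text
[ 651.  -278.1  268.3] [ 0.9 -0.6  2.2] 1.0036405579311931
70 22 [ 683.6 -245.3   69.8] 630.0 688.6
78 31 [ 683.  -242.9   77. ] 623.8 691.4
86 30 [ 685.9 -251.6   85. ] 653.5 689.9
94 36 [ 683.7 -247.5   93.4] 635.2 692.1
102 140 [ 669.2 -252.7  104.7] 625.5 692.9
110 93 [ 667.5 -253.   107.5] 627.5 689.3
118 7 [ 665.4 -256.9  117.2] 657.0 668.7
ball/neck 111 [ 665. -259.  149.] 157.58745273709974
top ((658.9514770507812, -259.3990783691406), (56.90842819213867, 55.310203552246094), 13.610594749450684)
level 417.8376034531683 66.37697743116246 211.44505022256078
tip 432.7553134125913 -190.53644466047558 174.39163636188732
```

View pics/s8.png

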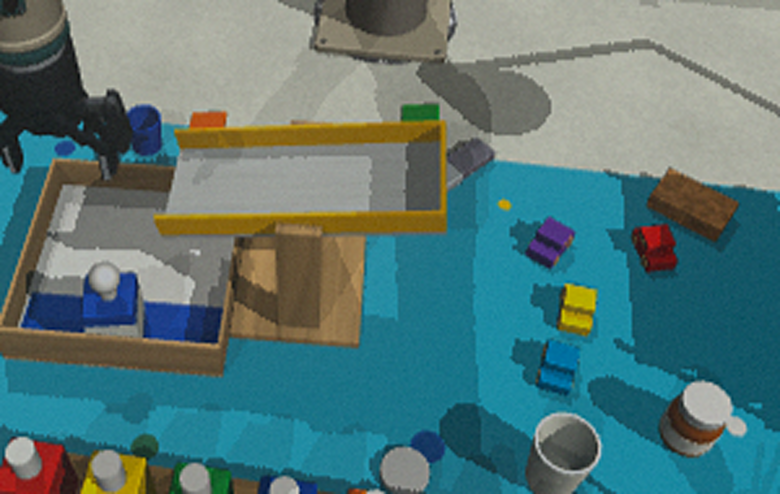

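The bottle stands upright on the pad: ball (103,280), body (110,310) in this view. The cars are at purple (550,243), red (655,247), yellow (577,308) and turquoise (558,365). Next I'll level the trough with the green tab (420,112).

Call:
apply_moves --plan '[[[0.2,0.4,0],0,1],[[0.3,0.4,0],0,0],[[0.3,0.4,0],0,-1],[[0.3,0.4,0],0,-1],[[0.3,0.4,0],0,-1],[[0.3,0.4,0],0,-1],[[0.3,0.4,0],0,-1],[[0.13,0.4,0],0,-1],[[0,0.37,0],0,-1],[[0,0,0.3],0,-1],[[0,0,0.3],0,-1]]' --grip_force 40

```text
time_s: 26.95
eef_pos: [414.4, 69.3, 199.6]
eef_rot: [-0.031, 1.0, 0.0, 0.0]
wrist_force: [-0.1, 0.3, -0.4]
gripper_width: -0.002
finger_force: 0.0
```

```bash
python3 -c "
from h import *
to(418,67,157,93.3)"
```

```text
pos [414.4  69.3 199.6] yaw 93.6 t 26.9 w -0.002 | shift after turn (100mm) x -0.035 y -0.025 z 0.426 turn units 0.06 F [-0.1  0.3 -0.4] q [-0.42  0.31  0.24  2.12 -0.11  0.72  1.53]
```

Call:
apply_moves --plan '[[[-0.03,-0.02,0.05],0,-1],[[0,0,0.06],0,-1],[[0,0,0.06],0,-1],[[0,0,0.05],0,-1],[[0,0,0],0,-1]]'

```text
time_s: 27.45
eef_pos: [418.0, 65.8, 178.5]
eef_rot: [-0.029, 1.0, 0.0, -0.0]
wrist_force: [-0.2, 0.1, -0.0]
gripper_width: 0.002
finger_force: 0.0
```

Call:
apply_moves --plan '[[[0,0,0.05],0,-1],[[0,0,0.05],0,-1],[[0,0,0.04],0,-1],[[0,0,0],0,-1]]'

```text
time_s: 27.85
eef_pos: [418.7, 66.5, 164.9]
eef_rot: [-0.029, 1.0, 0.0, 0.001]
wrist_force: [0.2, 0.3, 0.3]
gripper_width: -0.001
finger_force: 0.2
```

Call:
apply_moves --plan '[[[0,0,0.04],0,-1],[[0,0,0.04],0,-1],[[0,0,0],0,-1]]'

```text
time_s: 28.15
eef_pos: [418.8, 66.8, 158.2]
eef_rot: [-0.029, 1.0, 0.001, 0.001]
wrist_force: [-3.5, 2.7, 19.6]
gripper_width: -0.002
finger_force: 9.8
```

```bash
cat > tr.py <<'E'
from h import *
to(418,67,157,93.3)
for n in("scene","top"):
    c=shot(n);W=cloud(c);hsv=cv2.cvtColor(c["image"],cv2.COLOR_RGB2HSV)
    # floor points inside the trough, station frame
    d=W[...,:2]-O;cc,ss=np.cos(YAW),np.sin(YAW);X=cc*d[...,0]+ss*d[...,1];Y=-ss*d[...,0]+cc*d[...,1]
    m=(abs(X+30)<40)&(abs(Y)<145)&(W[...,2]>100)&(W[...,2]<260)&(hsv[...,1]<60)
    y,z=Y[m],W[...,2][m];k=np.polyfit(y,z,1)
    for _ in range(3):
        e=abs(z-np.polyval(k,y));y,z=y[e<6],z[e<6];k=np.polyfit(y,z,1)
    print(n,"tilt %.3f z0 %.1f n %d"%(np.arctan(k[0]),k[1],len(y)))
    f=(c["image"].max(-1)<70)&(abs(W[...,0]-418)<60)&(abs(W[...,1]-66)<60)&(W[...,2]>150)
    P=W[f]
    if len(P):print("hand lowest",np.round(P[np.argsort(P[:,2])][:8:2]).tolist())
E
python3 tr.py
```

```text
pos [418.8  66.8 158.2] yaw 93.3 t 28.1 w -0.002 | shift after turn (100mm) x 0.008 y 0.002 z 0.012 turn units 0.01 F [-3.5  2.7 19.6] q [-0.39  0.38  0.22  2.16 -0.15  0.61  1.57]
scene tilt -0.000 z0 186.0 n 1918
hand lowest [[477.0, 99.0, 184.0], [470.0, 98.0, 186.0], [463.0, 97.0, 186.0], [404.0, 53.0, 190.0]]
top tilt 0.002 z0 186.5 n 1492
hand lowest [[414.0, 28.0, 264.0], [413.0, 21.0, 278.0], [413.0, 17.0, 281.0], [431.0, 21.0, 283.0]]
```

The trough is level (tilt 0.000 in both cameras), which confirms the 35 mm tool offset. I'll lift off towards the cars and measure them from both cameras.

Call:
apply_moves --plan '[[[0,0,-0.3],0,-1],[[0,0,-0.4],0,0.5],[[0,0.3,0],0,1],[[0,0.35,0],0,1]]' --grip_force 40

```text
time_s: 28.65
eef_pos: [415.4, 130.4, 228.0]
eef_rot: [-0.027, 1.0, 0.0, 0.002]
wrist_force: [1.3, -0.2, 0.4]
gripper_width: 0.506
finger_force: 0.0
```

```bash
cat > cars.py <<'E'
from h import *
import sys
def cars(verbose=True):
    out={}
    for n in("scene","top"):
        c=shot(n);W=cloud(c);hsv=cv2.cvtColor(c["image"],cv2.COLOR_RGB2HSV);h=hsv[...,0];m=W[...,2]
        for nm,lo,hi in(("turq",90,108),("yellow",18,36),("purple",122,150),("red",165,8),("green",50,80)):
            hm=((h>=lo)|(h<=hi)) if lo>hi else (h>=lo)&(h<=hi)
            ok=hm&(hsv[...,1]>80)&(m>11)&(m<46)&(W[...,1]>150)&(W[...,1]<470)&(W[...,0]>380)&(W[...,0]<690)
            k,L,s,ce=cv2.connectedComponentsWithStats(ok.astype(np.uint8))
            if k<2: continue
            i=1+np.argmax(s[1:,4])
            if s[i,4]<50: continue
            P=W[L==i];T=P[P[:,2]>30]
            r=cv2.minAreaRect(P[:,:2].astype(np.float32));a=r[2] if r[1][0]<r[1][1] else r[2]+90
            t=cv2.minAreaRect(T[:,:2].astype(np.float32)) if len(T)>5 else None
            print(n,nm,s[i,4],"full",np.round(r[0]),np.round(r[1]),"shortdir",round(a%180),"| cabin",np.round(np.median(T,0)) if len(T) else None,np.round(t[0]) if t else "",np.round(t[1]) if t else "")
            out.setdefault(nm,[]).append((t[0] if t else r[0],a%180))
    return out
if __name__=="__main__":
    cars();to(438,258,-35,61)
E
python3 cars.py
```

```text
scene turq 230 full [622. 266.] [39. 58.] shortdir 81 | cabin [617. 267.  35.] [616. 266.] [38. 36.]
scene yellow 206 full [536. 290.] [40. 62.] shortdir 82 | cabin [532. 288.  34.] [530. 290.] [36. 33.]
scene purple 164 full [439. 258.] [37. 56.] shortdir 60 | cabin [434. 261.  35.] [433. 261.] [37. 33.]
scene red 196 full [424. 392.] [58. 40.] shortdir 106 | cabin [420. 390.  35.] [418. 392.] [34. 39.]
top turq 143 full [622. 268.] [45. 58.] shortdir 78 | cabin [619. 266.  36.] [619. 266.] [39. 32.]
top yellow 136 full [535. 288.] [39. 58.] shortdir 82 | cabin [532. 288.  35.] [532. 289.] [37. 30.]
top red 141 full [424. 392.] [59. 40.] shortdir 104 | cabin [420. 389.  36.] [421. 390.] [32. 38.]
pos [414.1 135.3 226.9] yaw 93.7 t 28.8 w 0.681 | shift after turn (100mm) x 0.386 y 1.189 z 2.619 turn units 7.14 F [-0.6 -0.1 -0.7] q [-0.56  0.29  0.23  2.05 -0.09  0.81  1.36]
```

Call:
apply_moves --plan '[[[0,0,0.1],1,1],[[0,0,0.1],1,1],[[0,0,0.1],1,1],[[0,0,0.1],1,1],[[0,0,0.1],1,1],[[0,0,0.1],1,1],[[0,0,0.1],1,1],[[0,0,0.1],0.35,1],[[0.15,0.4,0],0,1],[[0.15,0.4,0],0,1],[[0.15,0.4,0],0,1]]'

```text
time_s: 29.85
eef_pos: [436.4, 257.8, 146.3]
eef_rot: [0.262, 0.965, -0.0, 0.0]
wrist_force: [1.8, 0.1, -0.4]
gripper_width: 1.0
finger_force: 0.0
```

```bash
python3 -c "
from h import *
to(434,261,-35,60)"
```

```text
pos [436.4 257.8 146.3] yaw 59.6 t 29.9 w 1.0 | shift after turn (100mm) x 0.037 y 0.016 z 1.813 turn units -0.08 F [ 1.8  0.1 -0.4] q [-0.82  0.52  0.34  1.97 -0.26  0.69  0.72]
```

Call:
apply_moves --plan '[[[0.02,0,0.4],0,1],[[0,0,0.4],0,1],[[0,0,0.4],0,1],[[0,0,0.3],0,1],[[0,0,0.2],0,1],[[0,0,0.1],0,1],[[0,0,0],0,1],[[0,0,0],0,-1],[[0,0,0],0,-1],[[0,0,0],0,-1],[[0,0,0],0,-1],[[0,0,0],0,-1]]' --grip_force 40

```text
time_s: 31.05
eef_pos: [435.0, 258.6, -32.4]
eef_rot: [0.262, 0.965, 0.001, 0.001]
wrist_force: [-0.5, -0.7, 7.1]
gripper_width: 0.438
finger_force: 40.9
```

```bash
python3 -c "
from h import *
for y in(105,35,-35,-105): print(y,np.round(st(-30,y)))
x,y=st(-30,-35)
to(x,y,190,93.3)"
```

```text
105 [526.  50.]
35 [530. -20.]
-35 [534. -90.]
-105 [ 538. -160.]
pos [435.  258.6 -32.4] yaw 59.7 t 31.1 w 0.438 | shift after turn (100mm) x -0.788 y -3.534 z -2.224 turn units -7.34 F [-0.5 -0.7  7.1] q [-0.69  0.82  0.15  2.07 -0.41  0.28  0.85]
```

Call:
apply_moves --plan '[[[0,0,-0.15],0,-1],[[0,0,-0.3],0,-1],[[0,0,-0.35],-1,-1],[[0,0,-0.35],-1,-1],[[0,0,-0.35],-1,-1],[[0,0,-0.35],-1,-1],[[0,0,-0.35],-1,-1],[[0,0,-0.3],-1,-1],[[0,0,0],-1,-1],[[0,0,0],-0.34,-1],[[-0.2,-0.3,0],0,-1],[[-0.2,-0.4,0],0,-1]]'

```text
time_s: 32.25
eef_pos: [477.5, 192.1, 215.9]
eef_rot: [-0.031, 1.0, 0.0, -0.001]
wrist_force: [1.9, -0.0, -0.8]
gripper_width: 0.44
finger_force: 40.5
```

Call:
apply_moves --plan '[[[-0.2,-0.4,0],0,-1],[[-0.18,-0.4,0],0,-1],[[0,-0.4,0],0,-1],[[0,-0.2,0],0,-1],[[0,0,0],0,-1]]'

```text
time_s: 32.75
eef_pos: [523.5, 48.2, 215.7]
eef_rot: [-0.025, 1.0, -0.001, -0.001]
wrist_force: [-0.1, 0.3, -1.9]
gripper_width: 0.441
finger_force: 40.5
```

```bash
python3 -c "
from h import *
x,y=st(-30,108)
to(x,y,155,93.3)"
```

```text
pos [523.5  48.2 215.7] yaw 92.8 t 32.8 w 0.441 | shift after turn (100mm) x -0.026 y 0.047 z 0.607 turn units -0.10 F [-0.1  0.3 -1.9] q [-0.31  0.44  0.24  1.84 -0.13  0.88  1.61]
```

Call:
apply_moves --plan '[[[0,0.02,0.2],0,-1],[[0,0,0.2],0,-1],[[0,0,0.13],0,-1],[[0,0,0.06],0,-1],[[0,0,0],0,-1],[[0,0,0],0,-1]]'

```text
time_s: 33.35
eef_pos: [524.3, 55.5, 157.8]
eef_rot: [-0.029, 1.0, 0.0, 0.0]
wrist_force: [0.4, 0.1, -1.1]
gripper_width: 0.442
finger_force: 40.5
```

Call:
apply_moves --plan '[[[0,0,0.03],0,-1],[[0,0,0],0,-1],[[0,0,0],0,0.18],[[0,0,0],0,0.18],[[0,0,0],0,0.18],[[0,0,-0.2],0,0.18],[[0,0,-0.4],0,0.18],[[0,0,-0.2],1,1],[[0,0,0],1,1],[[0.06,0.3,0],0.47,1],[[0.06,0.4,0],0,1],[[0.06,0.4,0],0,1]]'

```text
time_s: 34.55
eef_pos: [520.7, 167.1, 235.0]
eef_rot: [0.071, 0.997, 0.0, 0.0]
wrist_force: [1.0, -0.1, -0.1]
gripper_width: 1.002
finger_force: 0.0
```

Call:
apply_moves --plan '[[[0.07,0.4,0],0,1],[[0,0.4,0.1],0,1],[[0,0.3,0.4],0,1],[[0,0.12,0.4],0,1],[[0,0,0.3],0,1],[[0,0,0],0,1]]'

```text
time_s: 35.15
eef_pos: [527.2, 287.0, 110.5]
eef_rot: [0.07, 0.998, -0.002, -0.004]
wrist_force: [-0.8, -0.1, 0.4]
gripper_width: 1.002
finger_force: 0.0
```

```bash
python3 tr.py | grep tilt; python3 cars.py; python3 -c "
from h import *
to(531,289,-34,82)"
```

```text
scene tilt 0.000 z0 186.0 n 1681
top tilt -0.000 z0 186.3 n 1342
scene turq 232 full [621. 266.] [38. 59.] shortdir 82 | cabin [617. 267.  35.] [617. 266.] [38. 35.]
scene yellow 212 full [536. 290.] [40. 60.] shortdir 82 | cabin [532. 291.  35.] [531. 289.] [35. 34.]
scene red 139 full [425. 392.] [60. 38.] shortdir 109 | cabin [421. 399.  35.] [420. 390.] [31. 37.]
top turq 142 full [621. 264.] [41. 59.] shortdir 79 | cabin [619. 265.  36.] [618. 266.] [38. 32.]
top yellow 64 full [518. 289.] [27. 39.] shortdir 1 | cabin [523. 286.  36.] [522. 290.] [20. 36.]
pos [532.4 288.1 116.7] yaw 81.9 t 35.4 w 1.001 | shift after turn (100mm) x 0.679 y -0.721 z 1.517 turn units 4.56 F [-0.3 -0.   0. ] q [-0.68  0.67  0.23  1.73 -0.2   0.76  1.07]
pos [532.4 288.1 116.7] yaw 81.9 t 35.4 w 1.001 | shift after turn (100mm) x 0.015 y 0.007 z 1.507 turn units -0.02 F [-0.3 -0.   0. ] q [-0.68  0.67  0.23  1.73 -0.2   0.76  1.07]
```

Call:
apply_moves --plan '[[[0.01,0,0.4],0,1],[[0,0,0.4],0,1],[[0,0,0.35],0,1],[[0,0,0.2],0,1],[[0,0,0.13],0,1],[[0,0,0.03],0,1],[[0,0,0],0,1],[[0,0,0],0,-1],[[0,0,0],0,-1],[[0,0,0],0,-1],[[0,0,0],0,-1],[[0,0,0],0,-1]]' --grip_force 40

```text
time_s: 36.55
eef_pos: [530.3, 288.6, -35.5]
eef_rot: [0.07, 0.998, 0.0, 0.001]
wrist_force: [-0.3, 0.0, 6.0]
gripper_width: 0.44
finger_force: 41.2
```

```bash
python3 -c "
from h import *
x,y=st(-30,42)
to(x,y,215,93.3)"
```

```text
pos [530.3 288.6 -35.5] yaw 82.0 t 36.5 w 0.44 | shift after turn (100mm) x 0.180 y -3.009 z -2.505 turn units -2.47 F [-0.3  0.   6. ] q [-0.64  0.89  0.15  1.8  -0.26  0.47  1.12]
```

Call:
apply_moves --plan '[[[0,0,-0.15],0,-1],[[0,0,-0.35],0,-1],[[0,0,-0.4],-1,-1],[[0,0,-0.4],-1,-1],[[0,0,-0.4],-0.47,-1],[[0.02,-0.2,-0.4],0,-1],[[0.04,-0.3,-0.4],0,-1],[[0.04,-0.4,0],0,-1],[[0.04,-0.4,0],0,-1],[[0.04,-0.4,0],0,-1],[[0,-0.4,0],0,-1],[[0,-0.4,0],0,-1]]'

```text
time_s: 37.75
eef_pos: [525.3, 36.0, 214.2]
eef_rot: [-0.029, 1.0, 0.0, 0.0]
wrist_force: [0.3, -1.0, -0.6]
gripper_width: 0.435
finger_force: 40.5
```

Call:
apply_moves --plan '[[[0,-0.3,0],0,-1],[[0,-0.2,0],0,-1],[[0,0,0],0,-1],[[0,0,0],0,-1]]'

```text
time_s: 38.15
eef_pos: [528.6, -12.0, 213.8]
eef_rot: [-0.028, 1.0, 0.0, -0.0]
wrist_force: [-0.3, 0.5, -0.2]
gripper_width: 0.44
finger_force: 40.5
```

```bash
python3 -c "
from h import *
x,y=st(-30,42)
to(x,y,152,93.3)"
```

```text
pos [528.6 -12.  213.8] yaw 93.2 t 38.1 w 0.44 | shift after turn (100mm) x -0.010 y -0.009 z 0.618 turn units -0.01 F [-0.3  0.5 -0.2] q [-0.18  0.44  0.21  1.84 -0.12  0.88  1.72]
```

Call:
apply_moves --plan '[[[0,0,0.2],0,-1],[[0,0,0.2],0,-1],[[0,0,0.14],0,-1],[[0,0,0.06],0,-1],[[0,0,0.01],0,-1],[[0,0,0],0,-1],[[0,0,0],0,0.18],[[0,0,0],0,0.18],[[0,0,0],0,0.18],[[0,0,-0.2],0,0.18],[[0,0,-0.4],0,0.18],[[0,0,-0.2],1,1]]'

```text
time_s: 39.35
eef_pos: [530.3, -12.6, 235.3]
eef_rot: [0.012, 1.0, 0.0, 0.002]
wrist_force: [0.6, 0.2, 0.3]
gripper_width: 0.741
finger_force: 0.0
```

Call:
apply_moves --plan '[[[0,0,0],1,1],[[0,0,0],0.9,1],[[-0.05,0.3,0],0,1],[[-0.05,0.4,0],0,1],[[-0.05,0.4,0],0,1],[[-0.06,0.4,0],0,1],[[-0.06,0.4,0],0,1],[[-0.06,0.4,0.2],0,1],[[-0.06,0.4,0.4],0,1],[[0,0.2,0.4],0,1],[[0,0,0.2],0,1],[[0,0,0],0,1]]'

```text
time_s: 40.55
eef_pos: [613.3, 261.8, 113.5]
eef_rot: [0.086, 0.996, -0.002, -0.003]
wrist_force: [0.2, -0.2, -0.4]
gripper_width: 1.001
finger_force: 0.0
```

```bash
python3 tr.py | grep tilt; python3 cars.py|grep -v pos; python3 -c "
from h import *
to(618,266,-35,80)"
```

```text
scene tilt 0.000 z0 186.0 n 1417
top tilt -0.001 z0 186.3 n 1160
scene turq 233 full [622. 266.] [39. 60.] shortdir 81 | cabin [618. 268.  35.] [616. 267.] [38. 33.]
scene red 53 full [420. 398.] [22. 42.] shortdir 54 | cabin [421. 396.  35.] [420. 398.] [22. 42.]
top turq 90 full [611. 268.] [40. 38.] shortdir 170 | cabin [615. 266.  34.] [617. 267.] [36. 28.]
pos [617.8 261.3 119.5] yaw 79.9 t 40.8 w 1.002 | shift after turn (100mm) x 0.006 y 0.046 z 1.545 turn units -0.02 F [0.2 0.2 0.2] q [-0.57  0.75  0.23  1.54 -0.2   0.88  1.12]
```

Call:
apply_moves --plan '[[[0,0.04,0.4],0,1],[[0,0,0.4],0,1],[[0,0,0.35],0,1],[[0,0,0.2],0,1],[[0,0,0.15],0,1],[[0,0,0.04],0,1],[[0,0,0],0,1],[[0,0,0],0,-1],[[0,0,0],0,-1],[[0,0,0],0,-1],[[0,0,0],0,-1],[[0,0,0],0,-1]]' --grip_force 40

```text
time_s: 41.95
eef_pos: [617.5, 266.2, -35.7]
eef_rot: [0.087, 0.996, 0.0, 0.001]
wrist_force: [0.0, -0.4, 6.1]
gripper_width: 0.44
finger_force: 43.0
```

```bash
python3 -c "
from h import *
x,y=st(-30,-26)
to(x,y,215,93.3)"
```

```text
pos [617.5 266.2 -35.7] yaw 80.0 t 42.0 w 0.44 | shift after turn (100mm) x 1.038 y -3.415 z -2.507 turn units -2.90 F [ 0.  -0.4  6.1] q [-0.55  0.96  0.17  1.59 -0.25  0.61  1.15]
```

Call:
apply_moves --plan '[[[0,0,-0.15],0,-1],[[0,0,-0.35],0,-1],[[0,0,-0.4],-1,-1],[[0,0,-0.4],-1,-1],[[0,0,-0.4],-0.9,-1],[[0.1,-0.2,-0.4],0,-1],[[0.15,-0.3,-0.4],0,-1],[[0.15,-0.4,0],0,-1],[[0.15,-0.4,0],0,-1],[[0.15,-0.4,0],0,-1],[[0.15,-0.4,0],0,-1],[[0.15,-0.4,0],0,-1]]'

```text
time_s: 43.15
eef_pos: [530.9, 10.2, 212.4]
eef_rot: [-0.029, 1.0, 0.0, 0.0]
wrist_force: [1.8, -1.5, 0.1]
gripper_width: 0.44
finger_force: 40.6
```

Call:
apply_moves --plan '[[[0.04,-0.4,0],0,-1],[[0,-0.3,0],0,-1],[[0,-0.2,0],0,-1],[[0,0,0],0,-1],[[0,0,0],0,-1]]'

```text
time_s: 43.65
eef_pos: [532.8, -77.7, 212.0]
eef_rot: [-0.028, 1.0, 0.0, -0.0]
wrist_force: [0.4, 1.6, -0.7]
gripper_width: 0.443
finger_force: 40.6
```

```bash
python3 -c "
from h import *
x,y=st(-30,-26)
to(x,y,152,93.3)"
```

```text
pos [532.8 -77.7 212. ] yaw 93.3 t 43.6 w 0.443 | shift after turn (100mm) x -0.006 y -0.030 z 0.600 turn units -0.01 F [ 0.4  1.6 -0.7] q [-0.04  0.46  0.2   1.81 -0.11  0.88  1.83]
```

Call:
apply_moves --plan '[[[0,-0.03,0.2],0,-1],[[0,0,0.2],0,-1],[[0,0,0.14],0,-1],[[0,0,0.05],0,-1],[[0,0,0],0,-1],[[0,0,0],0,-1],[[0,0,0],0,0.18],[[0,0,0],0,0.18],[[0,0,0],0,0.18],[[0,0,-0.2],0,0.18],[[0,0,-0.4],0,0.18],[[0,0,-0.2],-1,0.7]]'

```text
time_s: 44.85
eef_pos: [534.6, -81.7, 235.4]
eef_rot: [-0.069, 0.998, -0.0, 0.002]
wrist_force: [0.7, -0.8, -1.0]
gripper_width: 0.743
finger_force: 0.0
```

Call:
apply_moves --plan '[[[0,0.3,0],-1,0.7],[[0,0.35,0],-0.55,0.7],[[0,0.4,0],0,0.7],[[0,0.4,0],0,0.7],[[0,0.4,0],0,0.7],[[0,0.4,0],0,0.7],[[0,0.4,0],0,0.7],[[0,0.4,0],0,0.7],[[0,0.4,0],0,0.7],[[0,0.4,0],0,0.7],[[0,0.4,0.2],0,0.7],[[0,0.4,0.4],0,0.7]]'

```text
time_s: 46.05
eef_pos: [420.6, 368.4, 179.2]
eef_rot: [-0.131, 0.991, 0.002, 0.003]
wrist_force: [1.3, 0.4, -0.6]
gripper_width: 0.852
finger_force: 0.0
```

```bash
python3 tr.py | grep tilt; python3 cars.py|grep -v pos; python3 -c "
from h import *
to(420,391,-35,105)"
```

```text
scene tilt -0.001 z0 186.0 n 1149
top tilt -0.001 z0 186.4 n 1006
scene red 194 full [424. 392.] [59. 38.] shortdir 108 | cabin [422. 390.  35.] [420. 391.] [33. 38.]
top red 74 full [410. 387.] [30. 39.] shortdir 22 | cabin [416. 387.  35.] [414. 388.] [17. 36.]
pos [418.6 364.6 176.4] yaw 105.1 t 46.2 w 0.851 | shift after turn (100mm) x -0.082 y 0.251 z 2.114 turn units 0.02 F [ 0.6 -1.2 -0.6] q [-0.81  0.52  0.06  1.81 -0.04  0.82  1.11]
```

Call:
apply_moves --plan '[[[-0.08,0.2,0.1],0,0.7],[[0,0.05,0.4],0,0.7],[[0,0,0.4],0,0.7],[[0,0,0.4],0,0.7],[[0,0,0.3],0,0.7],[[0,0,0.25],0,0.7],[[0,0,0.16],0,0.7],[[0,0,0.1],0,0.7],[[0,0,0],0,0.7]]'

```text
time_s: 47.15
eef_pos: [421.2, 390.1, -33.9]
eef_rot: [-0.13, 0.992, -0.0, -0.0]
wrist_force: [-0.8, -0.3, 0.3]
gripper_width: 0.847
finger_force: 0.0
```

Call:
apply_moves --plan '[[[0,0,0],0,-1],[[0,0,0],0,-1],[[0,0,0],0,-1],[[0,0,0],0,-1],[[0,0,0],0,-1]]' --grip_force 40

```text
time_s: 47.65
eef_pos: [421.5, 391.6, -32.4]
eef_rot: [-0.13, 0.991, 0.001, 0.001]
wrist_force: [-0.6, -0.2, 7.3]
gripper_width: 0.437
finger_force: 41.2
```

```bash
python3 -c "
from h import *
x,y=st(-30,-95)
to(x,y,215,93.3)"
```

```text
pos [421.5 391.6 -32.4] yaw 105.0 t 47.6 w 0.437 | shift after turn (100mm) x -0.847 y -5.470 z -2.474 turn units 2.55 F [-0.6 -0.2  7.3] q [-0.82  0.86  0.03  1.88 -0.06  0.41  1.09]
```

Call:
apply_moves --plan '[[[0,0,-0.15],0,-1],[[0,0,-0.35],0,-1],[[0,0,-0.4],1,-1],[[0,0,-0.4],1,-1],[[0,0,-0.4],0.55,-1],[[-0.1,-0.2,-0.4],0,-1],[[-0.15,-0.3,-0.4],0,-1],[[-0.15,-0.4,0],0,-1],[[-0.15,-0.4,0],0,-1],[[-0.15,-0.4,0],0,-1],[[-0.15,-0.4,0],0,-1],[[0,-0.4,0],0,-1]]'

```text
time_s: 48.85
eef_pos: [520.8, 145.3, 215.6]
eef_rot: [-0.028, 1.0, 0.0, 0.001]
wrist_force: [0.5, -0.8, -1.6]
gripper_width: 0.444
finger_force: 40.6
```

Call:
apply_moves --plan '[[[0,-0.4,0],0,-1],[[0,-0.4,0],0,-1],[[0,-0.4,0],0,-1],[[0,-0.4,0],0,-1],[[0,-0.4,0],0,-1],[[0,-0.4,0],0,-1],[[0,-0.3,0],0,-1],[[0,-0.2,0],0,-1],[[0,0,0],0,-1],[[0,0,0],0,-1]]'

```text
time_s: 49.85
eef_pos: [535.4, -141.7, 215.0]
eef_rot: [-0.028, 1.0, 0.0, -0.0]
wrist_force: [0.1, -0.2, -0.4]
gripper_width: 0.436
finger_force: 40.5
```

```bash
python3 -c "
from h import *
x,y=st(-30,-95)
to(x,y,155,93.3)"
```

```text
pos [ 535.4 -141.7  215. ] yaw 93.3 t 49.9 w 0.436 | shift after turn (100mm) x -0.017 y -0.080 z 0.600 turn units -0.01 F [ 0.1 -0.2 -0.4] q [ 0.08  0.47  0.19  1.77 -0.11  0.91  1.94]
```

Call:
apply_moves --plan '[[[-0.01,-0.08,0.2],0,-1],[[0,0,0.2],0,-1],[[0,0,0.13],0,-1],[[0,0,0.05],0,-1],[[0,0,0],0,-1],[[0,0,0],0,-1],[[0,0,0],0,0.18],[[0,0,0],0,0.18],[[0,0,0],0,0.18],[[0,0,-0.2],0,0.18],[[0,0,-0.4],0,0.18],[[0,0,-0.2],0,0]]'

```text
time_s: 51.05
eef_pos: [538.6, -150.7, 239.5]
eef_rot: [-0.029, 1.0, -0.001, 0.002]
wrist_force: [0.9, -0.4, 0.1]
gripper_width: 0.501
finger_force: 0.0
```

Call:
apply_moves --plan '[[[0.2,-0.1,0],0,-1],[[0.3,-0.15,0],0,-1],[[0.3,-0.1,0],0,-1],[[0.26,0,0],0,-1],[[0,0,0],0,-1]]'

```text
time_s: 51.55
eef_pos: [429.6, -192.1, 236.9]
eef_rot: [-0.027, 1.0, 0.0, -0.001]
wrist_force: [1.4, 0.6, 0.2]
gripper_width: -0.002
finger_force: 0.0
```

```bash
python3 tr.py | grep tilt; python3 face.py | tail -3; python3 -c "
from h import *
p=shot('scene');save(p,'s9',(150,110,450,300),2.6)
x,y=st(-137,-130);to(x,y,158,93.3)"
```

```text
scene tilt 0.002 z0 186.0 n 892
top tilt -0.000 z0 186.4 n 828
118 8 [ 664.4 -256.9  116.7] 657.3 666.8
ball/neck 119 [ 664. -259.  149.] 158.57244319956112
top ((658.4193115234375, -263.0934753417969), (60.27653884887695, 60.808353424072266), 12.330495834350586)
pos [ 434.7 -190.9  236.7] yaw 93.4 t 51.8 w 0.003 | shift after turn (100mm) x 0.019 y 0.003 z 0.787 turn units 0.01 F [ 0.  -0.1  0.2] q [ 0.2   0.33  0.21  1.94 -0.09  0.88  2.08]
```

View pics/s9.png

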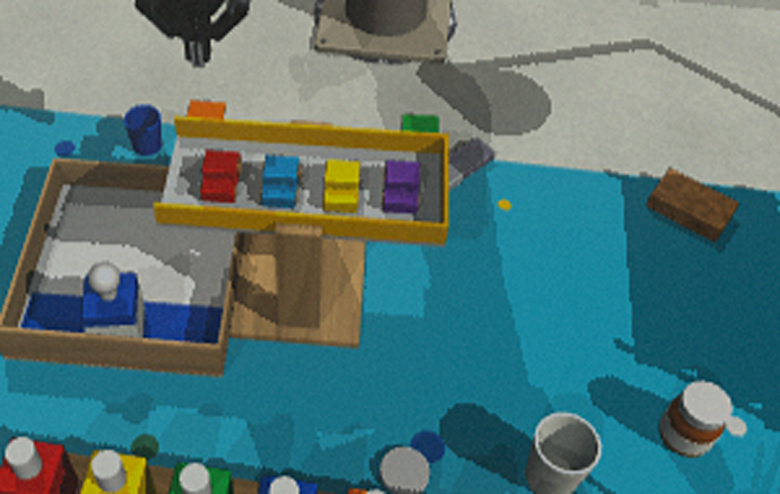

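All four cars lie in the level trough (red (220,175), turquoise (280,178), yellow (342,182), purple (402,184)). The bottle stands at (105,300). I'll tip with the orange tab (207,108), following its arc.

Call:
apply_moves --plan '[[[0.04,0,0.3],0,-1],[[0,0,0.3],0,-1],[[0,0,0.15],0,-1],[[0,0.01,0.1],0,-1],[[0,0.01,0.1],0,-1],[[0,0.02,0.1],0,-1],[[0,0.03,0.1],0,-1],[[0,0.04,0.1],0,-1],[[0,0.04,0.1],0,-1],[[0,0.05,0.08],0,-1],[[0,0.03,0.05],0,-1],[[0,0,0],0,-1]]'

```text
time_s: 53.0
eef_pos: [430.0, -169.8, 88.6]
eef_rot: [-0.029, 1.0, -0.001, 0.001]
wrist_force: [0.7, -3.0, 1.5]
gripper_width: -0.004
finger_force: 1.4
```

```bash
python3 tr.py
```

```text
pos [ 430.  -169.8   88.6] yaw 93.3 t 53.0 w -0.004 | shift after turn (100mm) x -0.017 y 2.371 z -0.684 turn units -0.00 F [ 0.7 -3.   1.5] q [ 0.21  0.55  0.15  2.14 -0.17  0.46  2.12]
scene tilt 0.604 z0 185.1 n 1050
hand lowest [[470.0, 27.0, 245.0], [417.0, 27.0, 255.0], [419.0, 30.0, 258.0], [425.0, 31.0, 259.0]]
top tilt 0.599 z0 186.1 n 1153
hand lowest [[457.0, 30.0, 250.0], [446.0, 30.0, 254.0], [449.0, 30.0, 256.0], [414.0, 29.0, 257.0]]
```

Tilt is 0.60. I'll press a little deeper and hold.

Call:
apply_moves --plan '[[[0,0.02,0.05],0,-1],[[0,0.01,0.03],0,-1],[[0,0,0.02],0,-1],[[0,0,0],0,-1],[[0,0,0],0,-1],[[0,0,0],0,-1],[[0,0,0],0,-1],[[0,0,0],0,-1],[[0,0,0],0,-1],[[0,0,0],0,-1],[[0,0,0],0,-1],[[0,0,0],0,-1]]'

```text
time_s: 54.3
eef_pos: [428.6, -165.7, 78.7]
eef_rot: [-0.029, 1.0, -0.0, 0.001]
wrist_force: [2.0, -1.3, 4.7]
gripper_width: 0.001
finger_force: 2.7
```

```bash
python3 tr.py | grep tilt; python3 -c "
from h import *
to(430,-169,79,93.3)
p=shot('scene');save(p,'s10',(150,110,450,300),2.6)"
```

```text
scene tilt 0.688 z0 185.0 n 1038
top tilt 0.686 z0 185.8 n 1015
pos [ 428.5 -165.7   78.7] yaw 93.3 t 54.4 w 0.001 | shift after turn (100mm) x -0.013 y -0.034 z -0.003 turn units -0.00 F [ 2.6 -2.8  5.7] q [ 0.21  0.57  0.14  2.15 -0.18  0.44  2.12]
```

View pics/s10.png

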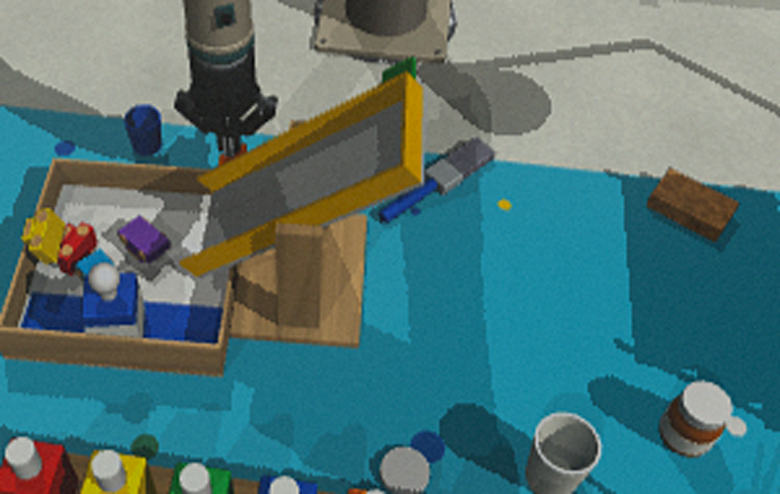

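All four cars are in the bin (yellow (43,235), red (77,245), turquoise (97,262), purple (145,238)), the trough is empty, and the bottle stands. I'll push the trough back level with the green tab.

Call:
apply_moves --plan '[[[0,0,-0.2],0,-1],[[0,0,-0.4],0,-1],[[0,0,-0.4],0,-1],[[0,0,-0.4],0,-1],[[0,0,-0.4],0,-1],[[0,0.2,-0.15],0,-1],[[0,0.4,0],0,-1],[[0,0.4,0],0,-1],[[0,0.4,0],0,-1],[[0,0.4,0],0,-1],[[0,0.2,0],0,-1],[[0,0,0],0,-1]]'

```text
time_s: 55.65
eef_pos: [414.3, 37.5, 272.5]
eef_rot: [-0.032, 0.999, 0.0, -0.002]
wrist_force: [1.0, -1.0, 0.4]
gripper_width: 0.002
finger_force: 0.0
```

```bash
python3 -c "
from h import *
x,y=st(-138,97);to(x,y,239,93.3);x,y=st(-138,130);to(x,y,156,93.3)"
```

```text
pos [414.3  37.5 272.5] yaw 93.7 t 55.6 w 0.002 | shift after turn (100mm) x -0.042 y -0.019 z 0.335 turn units 0.08 F [ 1.  -1.   0.4] q [-0.25  0.2   0.12  2.01 -0.03  0.94  1.51]
pos [414.3  37.5 272.5] yaw 93.7 t 55.6 w 0.002 | shift after turn (100mm) x -0.042 y 0.311 z 1.165 turn units 0.08 F [ 1.  -1.   0.4] q [-0.25  0.2   0.12  2.01 -0.03  0.94  1.51]
```

Call:
apply_moves --plan '[[[-0.04,0,0.1],0,-1],[[0,0,0.1],0,-1],[[0,0.02,0.1],0,-1],[[0,0.05,0.12],0,-1],[[0,0.05,0.12],0,-1],[[0,0.06,0.12],0,-1],[[0,0.05,0.12],0,-1],[[0,0.04,0.12],0,-1],[[0,0.02,0.1],0,-1],[[0,0.01,0.08],0,-1],[[0,0,0.07],0,-1],[[0,0,0],0,-1]]'

```text
time_s: 56.85
eef_pos: [419.3, 64.2, 158.3]
eef_rot: [-0.028, 1.0, 0.0, 0.0]
wrist_force: [0.6, 2.9, 6.2]
gripper_width: 0.003
finger_force: 2.9
```

```bash
python3 tr.py|grep tilt; python3 -c "
from h import *
x,y=st(-138,130);to(x,y,156,93.3)"
```

```text
scene tilt 0.000 z0 185.9 n 1915
top tilt -0.001 z0 186.2 n 1484
pos [419.3  64.2 158.3] yaw 93.2 t 57.0 w -0.002 | shift after turn (100mm) x 0.024 y 0.047 z 0.023 turn units -0.02 F [1.2 0.7 5.2] q [-0.29  0.38  0.09  2.16 -0.06  0.61  1.47]
```

Call:
apply_moves --plan '[[[0,0,0.02],0,-1],[[0,0,0],0,-1],[[0,0,-0.3],0,-1],[[0,0,-0.4],0,-1],[[0,0,-0.4],0,-1],[[0,0.3,0],0,-1],[[0,0.3,0],0,-1],[[0,0,0],0,-1],[[0,0,0],0,-1]]'

```text
time_s: 57.85
eef_pos: [414.8, 123.8, 265.6]
eef_rot: [-0.029, 1.0, -0.0, -0.001]
wrist_force: [0.4, -1.3, -0.1]
gripper_width: 0.004
finger_force: 0.0
```

```bash
python3 tr.py|grep tilt; python3 face.py|tail -2; python3 -c "
from h import *
p=shot('scene');save(p,'s11',(150,130,280,230),6)
W=cloud(p);hsv=cv2.cvtColor(p['image'],cv2.COLOR_RGB2HSV);d=W[...,:2]-O;c,s=np.cos(YAW),np.sin(YAW);X=c*d[...,0]+s*d[...,1];Y=-s*d[...,0]+c*d[...,1]
m=(X>-165)&(X<130)&(Y<-95)&(Y>-380)&(W[...,2]>8)&(W[...,2]<120)&(hsv[...,1]>90);h=hsv[...,0]
for nm,lo,hi in(('yellow',21,34),('purple',125,150),('red',170,180),('turq',92,104)):
  k=m&(h>=lo)&(h<=hi);print(nm,k.sum(),np.round(np.percentile(np.c_[X[k],Y[k],W[...,2][k]],[3,50,97],axis=0)).tolist() if k.sum()>3 else '')
"
```

```text
scene tilt 0.000 z0 185.9 n 1914
top tilt -0.000 z0 186.2 n 1528
ball/neck 115 [ 665. -260.  149.] 159.77109697174683
top ((659.6497802734375, -260.71588134765625), (58.073028564453125, 59.809200286865234), 16.40085220336914)
yellow 260 [[-152.0, -349.0, 19.0], [-13.0, -321.0, 68.0], [122.0, -234.0, 84.0]]
purple 178 [[-74.0, -234.0, 26.0], [-46.0, -206.0, 40.0], [-23.0, -181.0, 44.0]]
red 51 [[-55.0, -313.0, 14.0], [-20.0, -296.0, 30.0], [-2.0, -278.0, 45.0]]
turq 68 [[-19.0, -289.0, 21.0], [-4.0, -268.0, 39.0], [58.0, -243.0, 44.0]]
```

View pics/s11.png

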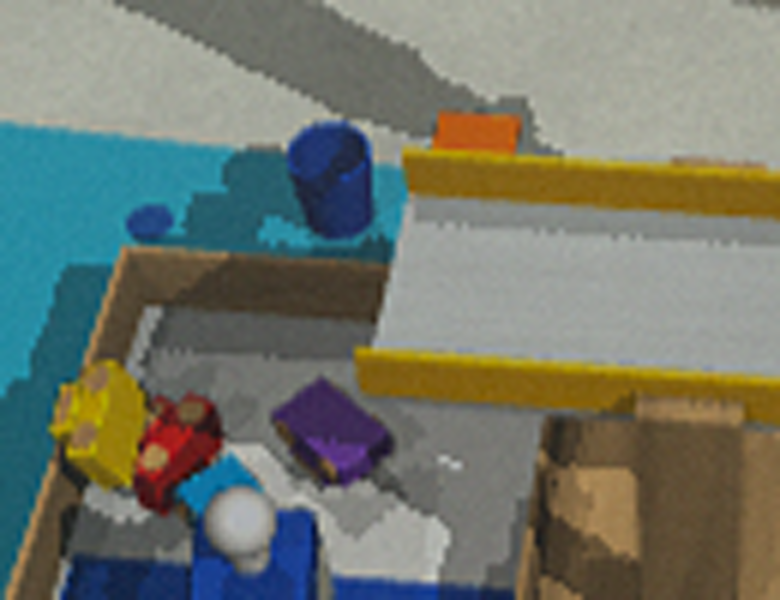

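Trough level, bottle standing, but the yellow car ((95,425) in the crop) seems propped on the wall and the red car. I'll measure how it sits.

```bash
python3 -c "
from h import *
for n in('scene','top'):
  p=shot(n);W=cloud(p);hsv=cv2.cvtColor(p['image'],cv2.COLOR_RGB2HSV);d=W[...,:2]-O;c,s=np.cos(YAW),np.sin(YAW);X=c*d[...,0]+s*d[...,1];Y=-s*d[...,0]+c*d[...,1];Z=W[...,2]
  m=(X>-130)&(X<50)&(Y<-280)&(Y>-400)&(Z>8)&(Z<120)&(hsv[...,1]>170)&(hsv[...,0]>=23)&(hsv[...,0]<=34)
  k,L,st_,ce=cv2.connectedComponentsWithStats(m.astype(np.uint8));i=1+np.argmax(st_[1:,4]);k=L==i
  Q=np.c_[X[k],Y[k],Z[k]];print(n,k.sum(),np.round(ce[i]),np.round(np.percentile(Q,[2,25,50,75,98],axis=0)).tolist())
  u=Q-Q.mean(0);w,v=np.linalg.eigh(u.T@u/len(u));print('rms',np.sqrt(w).round(1),'normal',v[:,0].round(2),'long',v[:,2].round(2))
  for y0 in range(-375,-290,10):
    q=Q[(Q[:,1]>=y0)&(Q[:,1]<y0+10)]
    if len(q)>1:print(y0,len(q),'X',q[:,0].min().round(),q[:,0].max().round(),'Z',q[:,2].min().round(),q[:,2].max().round())
"
```

```text
scene 190 [167. 201.] [[-48.0, -345.0, 47.0], [-30.0, -328.0, 62.0], [-16.0, -320.0, 71.0], [-1.0, -316.0, 78.0], [9.0, -311.0, 85.0]]
rms [ 6.4 12.2 17.7] normal [0.14 0.72 0.68] long [-0.97 -0.04  0.25]
-355 4 X -9.0 -8.0 Z 68.0 76.0
-345 26 X -40.0 10.0 Z 69.0 80.0
-335 31 X -51.0 11.0 Z 47.0 85.0
-325 88 X -49.0 9.0 Z 45.0 87.0
-315 41 X -49.0 7.0 Z 45.0 69.0
top 87 [336. 184.] [[-48.0, -345.0, 52.0], [-34.0, -329.0, 66.0], [-22.0, -321.0, 75.0], [-12.0, -317.0, 80.0], [3.0, -313.0, 88.0]]
rms [ 6.6 12.  14.5] normal [0.08 0.72 0.69] long [-0.97 -0.1   0.22]
-355 2 X -37.0 -36.0 Z 75.0 83.0
-345 15 X -32.0 -7.0 Z 71.0 85.0
-335 14 X -48.0 -11.0 Z 77.0 89.0
-325 47 X -49.0 5.0 Z 51.0 89.0
-315 9 X -40.0 3.0 Z 51.0 67.0
```

The yellow car is wedged upside-down between the wall and the red car, its middle at about rim height. I'll lift it by its ends and lay it on the free floor near the bin's near wall.

Call:
apply_moves --plan '[[[-0.1,-0.3,0],0,1],[[-0.1,-0.4,0],0,1],[[-0.1,-0.4,0],0,1],[[-0.1,-0.4,0],0,1],[[-0.1,-0.4,0],0,1],[[-0.1,-0.4,0],0,1],[[-0.1,-0.4,0],0,1],[[-0.1,-0.4,0],0,1],[[-0.1,-0.4,0],0,1],[[-0.1,-0.4,0],0,1],[[-0.1,-0.4,0],0,1],[[-0.06,-0.4,0],0,1]]'

```text
time_s: 59.4
eef_pos: [558.6, -339.9, 266.2]
eef_rot: [-0.029, 1.0, 0.0, 0.0]
wrist_force: [-0.2, 0.7, -0.2]
gripper_width: 1.001
finger_force: 0.0
```

Call:
apply_moves --plan '[[[0,-0.4,0],1,1],[[0,0,0],1,1],[[0,0,0],1,1],[[0,0,0],1,1],[[0,0,0],1,1],[[0,0,0],1,1],[[0,0,0],1,1],[[0,0,0],1,1],[[0,0,0],1,1],[[0,0,0],1,1],[[0,0,0],1,1],[[0,0,0],1,1]]'

```text
time_s: 60.6
eef_pos: [560.1, -378.4, 266.3]
eef_rot: [0.438, 0.899, 0.0, -0.0]
wrist_force: [0.2, -0.0, -0.4]
gripper_width: 1.0
finger_force: 0.0
```

Call:
apply_moves --plan '[[[0,0,0.2],1,1],[[0,0,0.2],1,1],[[0,0,0.2],1,1],[[0,0,0.2],1,1],[[0,0,0.2],1,1],[[0,0,0.2],1,1],[[0,0,0.1],1,1],[[0,0,0],0.66,1],[[0,0,0],0,1],[[0,0,0],0,1]]'

```text
time_s: 61.6
eef_pos: [560.4, -378.5, 136.6]
eef_rot: [0.687, 0.727, -0.0, 0.0]
wrist_force: [0.4, 0.6, 0.7]
gripper_width: 1.002
finger_force: 0.0
```

```bash
python3 -c "
from h import *
x,y=st(-20,-332);to(x,y,-2,3.3)
p=shot('scene');W=cloud(p);print(robot.read_state()['finger_force'])"
```

```text
pos [ 560.4 -378.5  136.6] yaw 3.2 t 61.6 w 1.002 | shift after turn (100mm) x -0.072 y 0.005 z 1.386 turn units -0.01 F [0.4 0.6 0.7] q [ 0.24  0.8   0.58  1.51 -0.49  0.98  1.01]
0.0
```

Call:
apply_moves --plan '[[[-0.05,0,0.3],0,1],[[0,0,0.4],0,1],[[0,0,0.3],0,1],[[0,0,0.15],0,1],[[0,0,0.1],0,1],[[0,0,0.08],0,1],[[0,0,0.04],0,1],[[0,0,0],0,1],[[0,0,0],0,1]]'

```text
time_s: 62.55
eef_pos: [561.2, -383.7, 0.5]
eef_rot: [0.687, 0.726, 0.0, 0.001]
wrist_force: [-0.3, 0.7, -0.9]
gripper_width: 1.0
finger_force: 0.0
```

Call:
apply_moves --plan '[[[0,0,0],0,-1],[[0,0,0],0,-1],[[0,0,0],0,-1],[[0,0,0],0,-1],[[0,0,0],0,-1]]' --grip_force 30

```text
time_s: 63.05
eef_pos: [561.1, -383.3, 0.1]
eef_rot: [0.687, 0.726, 0.0, 0.0]
wrist_force: [0.4, 1.3, 4.5]
gripper_width: 0.708
finger_force: 32.2
```

Call:
apply_moves --plan '[[[0,0,-0.1],0,-1],[[0,0,-0.2],0,-1],[[0,0,-0.3],0,-1],[[0,0,-0.3],0,-1],[[0.15,-0.15,0],0,-1],[[0.2,-0.2,0],0,-1],[[0.2,-0.2,0],0,-1],[[0.15,-0.17,0],0,-1],[[0,0,0.3],0,-1],[[0,0,0.3],0,-1],[[0,0,0.2],0,-1],[[0,0,0.1],0,-1]]'

```text
time_s: 64.25
eef_pos: [483.8, -316.5, -2.0]
eef_rot: [0.687, 0.726, -0.0, -0.001]
wrist_force: [-0.4, -0.6, -0.7]
gripper_width: 0.709
finger_force: 33.0
```

Call:
apply_moves --plan '[[[0,0,0.1],0,-1],[[0,0,0.08],0,-1],[[0,0,0.05],0,-1],[[0,0,0],0,-1]]'

```text
time_s: 64.65
eef_pos: [484.8, -317.2, -23.6]
eef_rot: [0.687, 0.726, -0.0, -0.0]
wrist_force: [-0.3, 0.7, -1.1]
gripper_width: 0.709
finger_force: 33.0
```

Call:
apply_moves --plan '[[[0,0,0.04],0,-1],[[0,0,0.04],0,-1],[[0,0,0],0,-1],[[0,0,0],0,0.68],[[0,0,0],0,0.68],[[0,0,0],0,0.68],[[0,0,-0.2],0,0.68],[[0,0,-0.4],0,0.68],[[0,0,-0.4],0,0.68],[[0,0,-0.4],0,0.68],[[0,0,-0.4],0,0.68],[[0,0,-0.4],0,0.68]]'

```text
time_s: 65.85
eef_pos: [484.6, -317.0, 190.2]
eef_rot: [0.687, 0.726, -0.0, -0.0]
wrist_force: [1.3, -0.6, 0.3]
gripper_width: 0.839
finger_force: 0.0
```

Call:
apply_moves --plan '[[[0.3,-0.1,-0.2],0,0.68],[[0.4,-0.1,0],0,0.68],[[0.4,-0.1,0],0,0.68],[[0.4,0,0],0,0.68],[[0.4,0,0],0,0.68],[[0.4,0,0],0,0.68],[[0.4,0,0],0,0.68],[[0.4,0,0],0,0.68],[[0.4,0,0],0,0.68],[[0.4,0,0],0,0.68],[[0.4,0,0],0,0.68],[[0,0,0],0,0.68]]'

```text
time_s: 67.05
eef_pos: [430.3, 116.4, 208.1]
eef_rot: [0.684, 0.73, 0.0, -0.001]
wrist_force: [0.1, -0.2, 0.6]
gripper_width: 0.834
finger_force: 0.0
```

```bash
python3 tr.py|grep -E 'tilt|pos'; python3 face.py|tail -2; python3 -c "
from h import *
p=shot('scene');save(p,'s12',(150,110,450,300),2.6)
W=cloud(p);hsv=cv2.cvtColor(p['image'],cv2.COLOR_RGB2HSV);d=W[...,:2]-O;c,s=np.cos(YAW),np.sin(YAW);X=c*d[...,0]+s*d[...,1];Y=-s*d[...,0]+c*d[...,1]
m=(X>-148)&(X<45)&(Y<-95)&(Y>-380)&(W[...,2]>8)&(W[...,2]<120)&(hsv[...,1]>110);h=hsv[...,0]
for nm,lo,hi in(('yellow',23,34),('purple',125,150),('red',170,180),('turq',92,104)):
  k=m&(h>=lo)&(h<=hi);print(nm,k.sum(),np.round(np.percentile(np.c_[X[k],Y[k],W[...,2][k]],[3,50,97],axis=0)).tolist() if k.sum()>3 else '')
"
```

```text
pos [430.3 116.4 208.1] yaw 3.7 t 67.0 w 0.834 | shift after turn (100mm) x 0.151 y -0.486 z 0.511 turn units -19.54 F [ 0.1 -0.2  0.6] q [-0.85  0.4   0.72  2.06 -0.36  0.81  0.15]
scene tilt 0.000 z0 186.0 n 1907
top tilt 0.000 z0 186.3 n 1512
ball/neck 118 [ 664. -259.  149.] 157.93959338694788
top ((659.390380859375, -262.55780029296875), (59.315067291259766, 60.643436431884766), 10.668573379516602)
yellow 120 [[-116.0, -273.0, 11.0], [-83.0, -253.0, 41.0], [-62.0, -241.0, 48.0]]
purple 166 [[-71.0, -235.0, 27.0], [-47.0, -208.0, 40.0], [-23.0, -182.0, 43.0]]
red 50 [[-52.0, -313.0, 14.0], [-27.0, -295.0, 34.0], [-3.0, -277.0, 45.0]]
turq 65 [[-21.0, -286.0, 27.0], [-5.0, -268.0, 40.0], [12.0, -246.0, 43.0]]
```

View pics/s12.png

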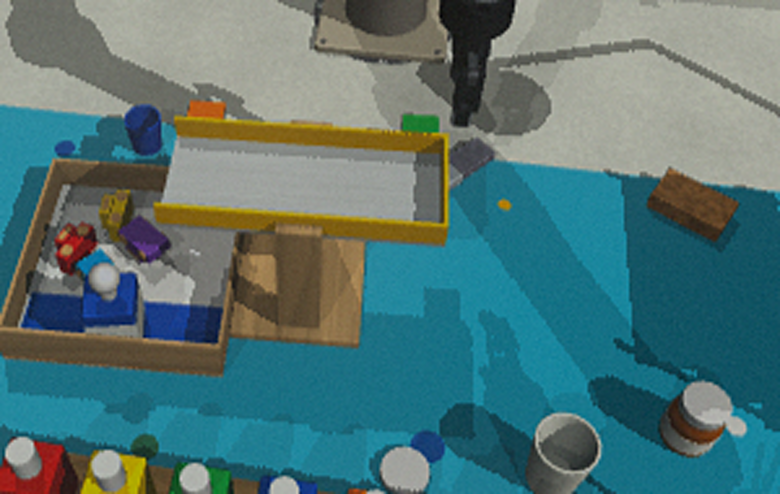

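All four cars now lie low in the bin (yellow (115,210), red (75,245), turquoise (97,262), purple (145,238)). The trough is level and empty, the bottle stands at (105,300), and the robot touches nothing. Handing in.

```bash
python3 -c "
from plant import robot
print(robot.close_job())"
```

```text
the job is handed in; nothing more can be done
None
```

The job is handed in: the bottle is standing on its pad, all four cars that were there are in the bin, and the trough is back level. After tipping, the yellow car was wedged at the bin's rim, so I moved it onto the bin floor with the gripper.

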